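Winch the thread platform down

TASK

First take the thread spool out from under the raised platform of the hand-winched lift and stand it upright in the middle of the empty half of the grey tray, without letting it fall or disturbing the spool already there. Then throw the winch's pawl lever fully over to its release side, wind the crank up a little so that the pawl springs clear of the ratchet, and let the crank turn back slowly under the load, never letting it run, until the platform rests fully down. Leave the spare spool, the jar and the carton where they are.

Things in the scene. Friction and masses are not known exactly. Their poses are not given: they have to be found in the camera images.
- lift: fixed stand of the lift. Origin on the bench under its middle; x runs from its open front (turned to the robot's left) to the mast, y away from the winch, z up. In its frame, mm: base plate 220 x 260 x 10 centred (0,-20); mast x 35..75, y -30..30, 315 tall; gearbox x 30..100, y -125..-30, z 135..245; side plate x -30..100, y -133..-125, z 120..270; ratchet, pawl, lever at y -144; crank arm y -176..-168; grip y -178..-282.
- platform (a joint): height in m of the platform above its lowest place (0 = fully down); starts about 0.16 up and equals 0.025 x the crank angle (157 mm a turn). Its underside is 35 mm above the bench when down; three cones fixed on it reach 95 mm above its underside. Keep it under 0.1 m/s going down (0.24 m/s at the crank grip).
- platform_edge (a point): middle of the lower front edge of the aluminium platform, which is 75 mm deep (lift x -55 to 20) and 160 mm wide (lift y -90 to 70), with a front lip 22 mm tall; moves up and down with it.
- crank (a joint): crank angle in rad about the lift's +y: 0 = platform down, grows as it is wound up. At angle a the grip's centre lies 60 mm x (-cos a) along the lift's x and 60 mm x (sin a) up from crank_axis (level, towards the front, at 0). The load pulls back with 3 to 5 N at the grip; with the pawl clear and no hand on it, it runs away. 10 ratchet teeth (0.63 rad each).
- crank_axis (a point): point on the crank's axis (which is along the lift's y), level with the middle of the grip; lift (50, -230, 190) mm.
- grip_centre (a point): centre of the black crank grip, a cylinder 28 mm in diameter and 104 mm long along the lift's y axis, that spins freely on its pin, so that fingers holding it need not turn with the crank.
- lever (a joint): pawl lever in rad: 0 = locking (leans 0.6 rad to the lift's +x), 1.2 = fully over to release (leans 0.6 rad to -x). Stiff (about 3 N at the knob), stays where left. It carries the pawl through a spring: thrown under load, the pawl stays jammed on its tooth until the crank is wound up 0.1 to 0.25 rad, then springs up clear.
- lever_knob (a point): centre of the black cross knob at the top of the pawl lever, a cylinder 18 mm in diameter and 40 mm long along the lift's y; the lever is a 10 mm rod, 70 mm from pivot to knob. Nothing is above it.
- pawl_pivot (a point): pivot of lever and pawl, at lift (0, -144, 260) mm.
- wheel_centre (a point): centre of the steel ratchet wheel (48 mm radius over its teeth, 37 mm at their roots), at lift (50, -144, 190) mm.
- pawl_tip (a point): centre of the pawl's rounded tip (5 mm radius). In the ratchet it lies 42 mm from wheel_centre; more than 56 mm away, with the lever over, it is clear.
- spool_centre (a point): centre (half-way up) of the thread spool to be moved: a grey upright cylinder 58 mm in diameter and 100 mm tall with a 64 mm flange 6 mm thick at its foot, 0.14 to 0.28 kg. It stands on the base plate (10 mm up) under or close to the platform's front edge, so that it must be taken with a tilted tool from the front.
- tray: grey plastic tray, fixed, 220 (x) by 120 (y) by 22 mm tall, walls and floor 4 mm. Origin: under its middle; x along its length, the spare spool stands in its +x half.
- tray_bay (a point): middle of the empty half of the tray, on its floor (4 mm up), 50 mm from the tray's middle along its -x.
- spare_centre (a point): centre (half-way up) of the spare spool, same shape as the other, standing in the tray's +x half; leave it.
- jar: white jar, 60 mm in diameter, 66 mm tall; origin under its middle; leave it.
- carton: cardboard box 75 (x) by 105 (y) by 55 mm tall; origin under its middle; leave it.
Mind the look-alikes: they are no part of the job. What is shaped like the part that bears spool_centre but blue or red is not meant.

How it is judged:
On the way, in this order (a step that is already met when the one before it is completed fails the run):
1. the spool stands upright and let go on the empty half of the tray (horizontal distance between spool_centre and tray_bay below 0.03 m and height (world z) of spool_centre below 0.06 m and angle between spool_centre's own z axis and vertical below 0.1 rad and contact force between the fingers and spool below 0.1 N), for 0.2 s.
2. the lever is over and the pawl is clear of the ratchet with the platform still up (value of joint lever above 0.95 rad and distance between pawl_tip and wheel_centre above 0.056 m and value of joint platform above 0.09 m), for 0.1 s.
At the end, for the whole second after the job is handed in: Platform within 4 mm of fully down; lever over (above 0.95 rad), pawl tip over 56 mm from the wheel centre; spool upright (0.1 rad) on the tray floor within 30 mm of the middle of the empty half; spare spool within 25 mm, jar and carton within 30 mm of their starts (value of joint platform below 0.004 m and value of joint lever above 0.95 rad and distance between pawl_tip and wheel_centre above 0.056 m and horizontal distance between spool_centre and tray_bay below 0.03 m and height (world z) of spool_centre below 0.06 m and angle between spool_centre's own z axis and vertical below 0.1 rad and distance of each of jar, carton from where it was at the start of the episode below 0.03 m and distance of spare_centre from where it was at the start of the episode below 0.025 m); the robot touches nothing.
It fails at once if the platform ran down faster than 0.12 m/s (velocity of joint platform below -0.12 m/s).
It fails at once if the spool fell (faster than 1 m/s) or was tipped over (more than 0.7 rad) (linear speed of spool above 1 m/s or angle between spool_centre's own z axis and vertical above 0.7 rad).
It fails at once if the spare spool (25 mm), the jar or the carton (30 mm) was moved (distance of any of jar, carton from where it was at the start of the episode above 0.03 m or distance of spare_centre from where it was at the start of the episode above 0.025 m).
It also fails if it takes over 72 s, if anything falls off the work surface, if the arm or the gripper's body presses on something with over 40 N, if the wrist force passes 120 N, or if a joint passes its speed limit or range.

ROBOT

A 7-joint arm with a two-finger parallel gripper is mounted at the origin on the work surface. World frame = base frame: x ahead of the robot, y to its left, z up, the work surface at z = 0. Lengths are in m, angles in rad, forces in N, time in s.
With the tool pointing down it reaches from about 0.4 to 0.9 m from the base axis. Payload 5.6 kg.
Tool frame: the origin (TCP) lies on the centre line of the jaws, within the pads' length; the fingertips stand 8 mm ahead of it and the grasp point (between the pads) lies 11 mm behind it; z points along the fingers, y is the direction in which the jaws open and shut (so a half turn about z gives the same grasp; the last joint's range is limited). The gripper opens to 92 mm and grips with 3 to 60 N. Pads are 20 mm wide; open, the fingers measure 128 mm over their backs; the gripper's body (75 mm by 189 mm) begins 69 mm behind the grasp point.
Start: joints at [1.151, 0.468, -0.012, 1.603, 0.006, 1.071, -0.056], TCP at [0.239, -0.604, 0.223] pointing down, gripper open.
Joint ranges: [-2.53, 2.53], [-0.31, 2.02], [-1.57, 1.55], [0.28, 2.44], [-1.29, 4.43], [0.15, 1.84], [-2.92, 2.92]. Speed limits (rad/s): [2.57, 2.57, 3.14, 3.14, 3.14, 3.14, 3.14].

INTERFACE

Orientations are given as a rotation vector (axis times angle).
In Python, from bench import * gives the robot as it stands.
- The arm moves only by the tool arm_command, never from a script. Its argument "motion" is a list of rows, each a list of 3 entries, a list of its own where there are three numbers: the shift along the world's x, y, z in mm, then the turn, a rotation vector about the world's x, y, z in rad, then the closure, from -1 (fully open) to 1 (shut). In form: [[[dx, dy, dz], [rx, ry, rz], gripper], ...]. A call has 1 to 5 rows; each row shifts and turns the commanded pose from where the row before left it; what a row does not reach is not made up. A row lasts 1/12 s, in which the tool goes at most 41.7 mm and 7.16 degrees, less where a joint would pass 70% of its speed; a pose out of reach is approached as far as the arm can. A call with a gripper value outside its range is refused whole. The fingers move at their own pace and stop on an object; "newtons" is the grip in N (left out, the last holds). Time passes only in rows, so rows that do not move let the fingers close. It gives the time, the measured TCP pose, the force and the opening at its end, in the units of the state.
- read_state(): the state, without advancing time (a new reading comes with each control period).
- camera(name): name is "scene" or "top"; returns the picture (400x640x3 uint8, blue, green, red); there is no depth.
- get_calibration(name): a dict with "mtx" (3x3 intrinsics, pixels), "world_to_cam" (4x4, takes a point from world to camera coordinates). Camera axes: x right, y down, z forward; pixel columns grow to the right and rows downward; lengths in m; the calibration is good to about 2 mm. A picture is of the moment at which its call begins. get_calibration takes no time and is no camera call.
- close_job(): hands the job in, once; it reports no verdict.
The state is a dict: "t": time; "joint_positions": joint angles; "dq": joint speeds; "effort": joint torques, N m; "tcp_pos": TCP position; "tool_rot": TCP orientation; "force": force on the tool from outside, world axes, zero at the start; "ft_torque": the same for the moment, N m; "grip_width": finger opening in m.
Only numpy, scipy, OpenCV 4.12 (cv2) and the standard library are available. Lean on these libraries where they do the work, as an engineer would, in place of code of your own. Each camera call takes 0.05 s, during which the arm holds its last target.

## Working session

There is one attempt and no reset: what is moved stays moved. The work goes in short steps, Python scripts to look and compute and a tool call to move; the robot and the scene stay as the last step left them, time stands still between calls to the robot, and variables do not carry over. Pictures are saved under pics/ and viewed, and the job is handed in when it is done.

Besides the shell and the picture viewer there is one more tool, called after ">>>" in YAML: its name, and indented under it one key for each argument. arm_command: Moves the arm, as the interface text tells. Its arguments: {"type":"object","properties":{"motion":{"type":"array"},"newtons":{"type":"number"}},"required":["motion"]}

```bash
ls; mkdir -p pics
python3 - <<'E'
from bench import *
import cv2
for n in ["scene","top"]:
    im=camera(n); cv2.imwrite(f"pics/{n}0.png",im)
    c=get_calibration(n); print(n,c["mtx"],c["world_to_cam"])
print(read_state())
E
```

```text
pics
scene [[515.6815172    0.         317.77132988]
 [  0.         515.6815172  196.71350005]
 [  0.           0.           1.        ]] [[-0.53645593  0.84387433 -0.0095473   0.28680656]
 [ 0.69304287  0.43405965 -0.57557258 -0.27271415]
 [-0.48156683 -0.31538601 -0.81769496  1.84178416]
 [ 0.          0.          0.          1.        ]]
top [[384.83678197   0.         320.30251155]
 [  0.         384.83678197 199.41897416]
 [  0.           0.           1.        ]] [[-0.0198083  -0.99963229 -0.01851802  0.03030269]
 [-0.98775325  0.0224332  -0.15440296  0.61238201]
 [ 0.1547616   0.01523278 -0.9878344   1.18270555]
 [ 0.          0.          0.          1.        ]]
{'t': 0.1, 'joint_positions': array([ 1.15098742,  0.46824546, -0.01159891,  1.60352045,  0.00599527,
        1.0714186 , -0.05628172]), 'dq': array([-0.00073772, -0.00078751, -0.0011959 , -0.00082911, -0.00145597,
        0.0003175 , -0.000353  ]), 'effort': array([ 1.27548654e-03, -5.21640801e+01, -1.22498276e-02, -2.44365048e+01,
       -5.67590946e-02,  1.40747940e-02,  5.77657738e-05]), 'tcp_pos': array([ 0.23891969, -0.60394792,  0.22176851]), 'tool_rot': array([-3.08453680e+00, -5.88032501e-01,  6.28650293e-04]), 'force': array([ 0.05638714,  0.39448891, -0.46898692]), 'ft_torque': array([-0.01531156, -0.01203909, -0.00547567]), 'grip_width': 0.09208178058952315}
```

View pics/scene0.png

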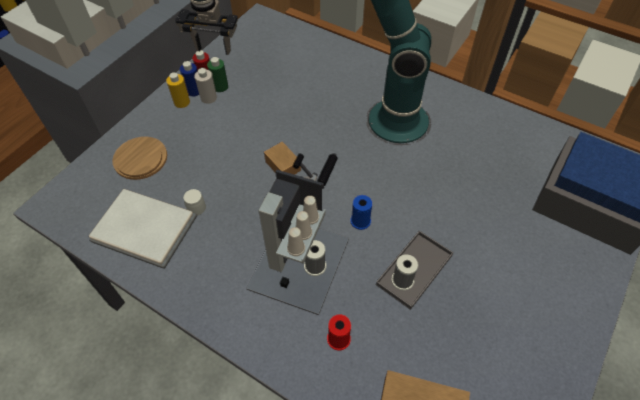

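View pics/top0.png

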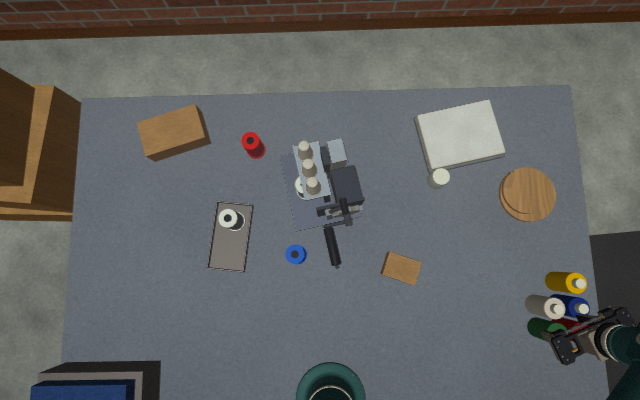

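The top view shows the lift near (325,185), grip near (333,247), tray at (231,237) with the spare spool at (231,217), and blue and red decoys at (296,254) and (253,145). I'll zoom in next.

Run:
```python
import cv2
a=cv2.imread("pics/scene0.png")[140:320,230:470]; cv2.imwrite("pics/s0c.png",cv2.resize(a,None,fx=3.2,fy=3.2,interpolation=cv2.INTER_CUBIC))
a=cv2.imread("pics/top0.png")[125:285,200:440]; cv2.imwrite("pics/t0c.png",cv2.resize(a,None,fx=3.3,fy=3.3,interpolation=cv2.INTER_CUBIC))
```

```text
(no output)
```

View pics/s0c.png

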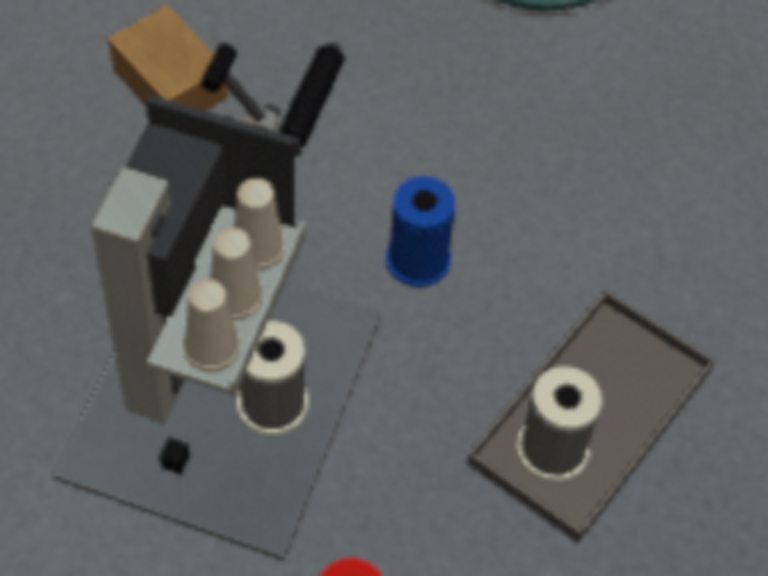

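View pics/t0c.png

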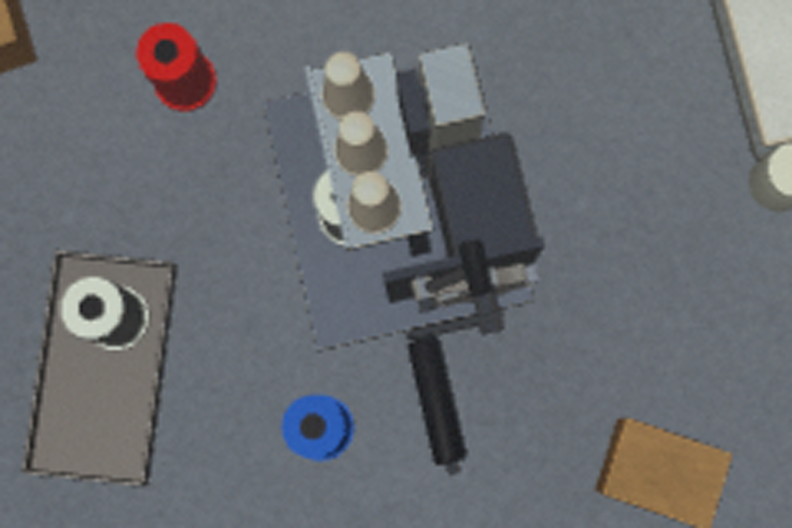

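Crops: the grey spool's top hole is at about scene (315,249). It is half under the platform's front edge. The crank grip points toward the robot and the lever leans to the mast side. Next I'll cast rays from both views.

```bash
cat > h.py <<'E'
import numpy as np, cv2
from bench import *
CAL={n:get_calibration(n) for n in("scene","top")}
def ray(n,px):
    c=CAL[n];W=np.array(c["world_to_cam"]);K=np.array(c["mtx"])
    R=W[:3,:3];o=-R.T@W[:3,3];d=R.T@np.linalg.solve(K,[px[0],px[1],1]);return o,d/np.linalg.norm(d)
def onz(n,px,z):
    o,d=ray(n,px);return o+d*(z-o[2])/d[2]
def tri(ps,pt):
    A=np.zeros((3,3));b=np.zeros(3);rs=[ray("scene",ps),ray("top",pt)]
    for o,d in rs:
        P=np.eye(3)-np.outer(d,d);A+=P;b+=P@o
    x=np.linalg.solve(A,b);return x,[np.linalg.norm((np.eye(3)-np.outer(d,d))@(x-o)) for o,d in rs]
def proj(n,p):
    c=CAL[n];q=np.array(c["world_to_cam"])@np.append(p,1);u=np.array(c["mtx"])@q[:3];return u[:2]/u[2]
sc=lambda x,y:(x/3.2+230-.34,y/3.2+140-.34)
tc=lambda x,y:(x/3.3+200-.35,y/3.3+125-.35)
E
python3 - <<'E'
from h import *
np.set_printoptions(precision=4,suppress=True)
print("plate scene z=.01: front+y",onz("scene",sc(284,557),.01),"front-y",onz("scene",sc(380,318),.01),"back+y",onz("scene",sc(53,478),.01))
print("plate top: front+y",onz("top",tc(268,98),.01),"front-y",onz("top",tc(318,350),.01))
print("tray top",[onz("top",tc(*p),.022) for p in((58,252),(176,264),(146,486),(27,470))])
print("tray scene",[onz("scene",sc(*p),.022) for p in((606,293),(713,362),(578,540),(469,460))])
print("spare",onz("scene",sc(566,397),.104),onz("top",tc(92,307),.104))
print("spool hole",onz("scene",sc(271,350),.11))
print("grip far end",tri(sc(330,55),tc(450,460)))
print("blue",onz("scene",sc(424,200),.1),onz("top",tc(313,427),.1))
E
```

```text
plate scene z=.01: front+y [0.77   0.1518 0.01  ] front-y [0.522  0.1012 0.01  ] back+y [ 0.8167 -0.0605  0.01  ]
plate top: front+y [0.7753 0.1475 0.01  ] front-y [0.5174 0.0991 0.01  ]
tray top [array([0.6193, 0.3558, 0.022 ]), array([0.6046, 0.2381, 0.022 ]), array([0.3889, 0.2656, 0.022 ]), array([0.4063, 0.3814, 0.022 ])]
tray scene [array([0.3921, 0.2703, 0.022 ]), array([0.4068, 0.3853, 0.022 ]), array([0.6274, 0.3587, 0.022 ]), array([0.6113, 0.2441, 0.022 ])]
spare [0.5546 0.2985 0.104 ] [0.5543 0.2996 0.104 ]
spool hole [0.6519 0.0646 0.11  ]
grip far end (array([ 0.4102, -0.0248,  0.2012]), [np.float64(0.0005728627148596318), np.float64(0.0005728627148595777)])
blue [0.4398 0.0957 0.1   ] [0.4408 0.0971 0.1   ]
```

Frames from the measurements:
- **Lift:** x axis ≈ (0.199,-0.980), origin ≈ (0.688,0.021). The predicted grip end agrees with triangulation to 1 mm.
- **Spool:** (0.652,0.065).
- **Tray bay:** ≈ (0.457,0.319).

Now I'll lift up and start traversing.

>>> arm_command:
  motion:
    - [[0,10,36],[0,0,0.05],-1]
    - [[5,15,36],[0,0,0.09],-1]
    - [[10,15,36],[0,0,0.09],-1]
    - [[10,15,36],[0,0,0.09],-1]
    - [[12,18,34],[0,0,0.09],-1]
  newtons: 20

```text
t: 0.52
tcp_pos: [0.2757, -0.5309, 0.4022]
tool_rot: [-2.9, -1.209, 0.001]
force: [0.6, -0.4, 0.4]
grip_width: 0.0916
```

>>> arm_command:
  motion:
    - [[15,32,20],[0,0,0.09],-1]
    - [[16,34,15],[0,0,0.09],-1]
    - [[16,36,5],[0,0,0.09],-1]
    - [[16,37,0],[0,0,0.09],-1]
    - [[16,37,0],[0,0,0.09],-1]

```text
t: 0.93
tcp_pos: [0.3555, -0.3536, 0.4409]
tool_rot: [2.556, 1.826, -0.0]
force: [0.9, -0.5, -0.5]
grip_width: 0.092
```

>>> arm_command:
  motion:
    - [[16,37,0],[0,0,0.09],-1]
    - [[16,37,0],[0,0,0.09],-1]
    - [[16,37,0],[0,0,0.09],-1]
    - [[16,37,0],[0,0,0.09],-1]
    - [[16,37,0],[0,0,0.09],-1]

```text
t: 1.35
tcp_pos: [0.4352, -0.1684, 0.4405]
tool_rot: [2.084, 2.351, -0.001]
force: [1.1, -0.2, 0.3]
grip_width: 0.0923
```

>>> arm_command:
  motion:
    - [[15,36,0],[0,0,0.08],-1]
    - [[15,36,0],[-0.096,-0.0195,0],-1]
    - [[15,36,0],[-0.096,-0.0195,0],-1]
    - [[15,36,0],[-0.096,-0.0195,0],-1]
    - [[15,36,0],[-0.096,-0.0195,0],-1]

```text
t: 1.77
tcp_pos: [0.5104, 0.0112, 0.442]
tool_rot: [1.784, 2.169, -0.352]
force: [0.7, -1.0, -1.3]
grip_width: 0.0918
```

>>> arm_command:
  motion:
    - [[15,36,0],[-0.096,-0.0195,0],-1]
    - [[15,36,0],[-0.096,-0.0195,0],-1]
    - [[15,36,0],[-0.096,-0.0195,0],-1]
    - [[15,36,0],[-0.096,-0.0195,0],-1]
    - [[15,30,0],[0,0,0],-1]

```text
t: 2.18
tcp_pos: [0.5799, 0.1741, 0.4356]
tool_rot: [1.572, 1.932, -0.629]
force: [0.5, -1.0, -0.1]
grip_width: 0.0917
```

Run:
```python
from h import *
from scipy.spatial.transform import Rotation as R
np.set_printoptions(precision=4,suppress=True)
s=read_state();print(s["joint_positions"],s["tcp_pos"]);print(R.from_rotvec(s["tool_rot"]).as_matrix())
```

```text
[-0.3009  0.4694 -0.5583  1.3817  0.8369  1.8349 -0.6402] [0.5799 0.1741 0.4356]
[[-0.1516  0.9796  0.1319]
 [ 0.7143  0.2008 -0.6705]
 [-0.6833 -0.0074 -0.7301]]
```

>>> arm_command:
  motion:
    - [[7,-2,-39],[0,0,0],-1]
    - [[7,-2,-39],[0,0,0],-1]
    - [[7,-2,-39],[0,0,0],-1]
    - [[7,-2,-39],[0,0,0],-1]
    - [[7,-2,-30],[0,0,0],-1]

```text
t: 2.6
tcp_pos: [0.6151, 0.1601, 0.2502]
tool_rot: [1.579, 1.928, -0.624]
force: [-0.4, 0.4, -0.8]
grip_width: 0.0922
```

```bash
cat > st.py <<'E'
from h import *
from scipy.spatial.transform import Rotation as R
np.set_printoptions(precision=4,suppress=True)
s=read_state();M=R.from_rotvec(s["tool_rot"]).as_matrix();print(s["t"],s["joint_positions"],s["tcp_pos"],"grasp",s["tcp_pos"]-.011*M[:,2],"F",s["force"],s["grip_width"]);print("y",M[:,1],"z",M[:,2])
xl=np.array([.199,-.98,0]);yl=np.array([.98,.199,0])
t=.75;zt=xl*np.cos(np.pi/4)+np.array([0,0,-np.sin(np.pi/4)]);T=np.column_stack([np.cross(yl,zt),yl,zt])
print("turn to 45 target",R.from_matrix(T@M.T).as_rotvec())
E
python3 st.py
```

```text
2.6 [-0.2817  0.6499 -0.5185  1.5319  0.9037  1.5875 -0.8343] [0.6151 0.1601 0.2502] grasp [0.6136 0.1674 0.2583] F [-0.3653  0.4118 -0.7991] 0.09218729219565953
y [ 0.9806  0.1961 -0.0029] z [ 0.1315 -0.6684 -0.7321]
turn to 45 target [-0.0347 -0.0099  0.003 ]
```

>>> arm_command:
  motion:
    - [[7,-6,-36],[-0.035,-0.01,0.003],-1]
    - [[7,-7,-36],[0,0,0],-1]
    - [[7,-7,-36],[0,0,0],-1]
    - [[0,0,0],[0,0,0],-1]

```text
t: 2.93
tcp_pos: [0.6343, 0.1361, 0.138]
tool_rot: [1.555, 1.903, -0.657]
force: [-1.3, -1.9, -0.4]
grip_width: 0.0919
```

```bash
python3 st.py
cat > snap.py <<'E'
import sys
from h import *
i=sys.argv[1];ns=sys.argv[2].split(",")
for n in ns:
    im=camera(n);cv2.imwrite(f"pics/{n}{i}.png",im)
    a=im[140:320,230:470] if n=="scene" else im[125:285,200:440]
    f=3.2 if n=="scene" else 3.3
    cv2.imwrite(f"pics/{n[0]}{i}c.png",cv2.resize(a,None,fx=f,fy=f,interpolation=cv2.INTER_CUBIC))
E
python3 snap.py 1 scene,top
```

```text
2.9333 [-0.2883  0.7988 -0.4613  1.5711  0.9951  1.4772 -0.9403] [0.6343 0.1361 0.138 ] grasp [0.6329 0.1437 0.1458] F [-1.3293 -1.9336 -0.3655] 0.09192996480888277
y [ 0.9806  0.1958 -0.0088] z [ 0.1329 -0.6973 -0.7043]
turn to 45 target [ 0.0055 -0.0078  0.0033]
```

View pics/s1c.png

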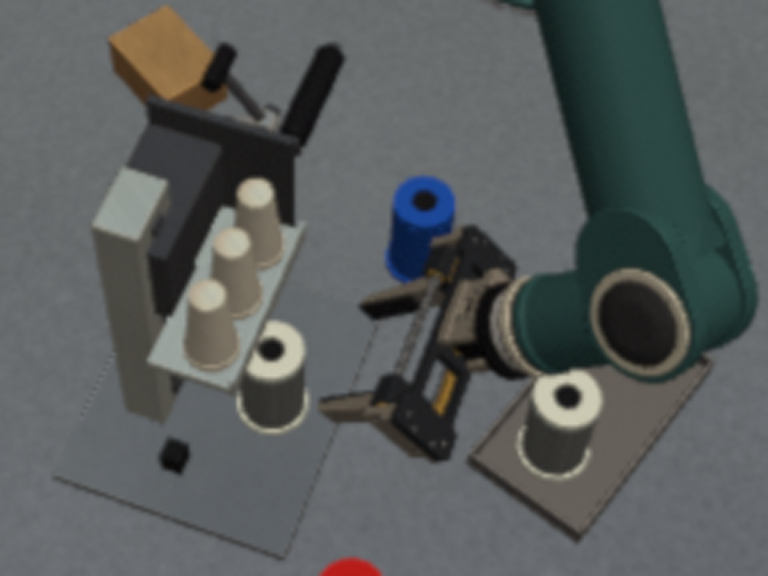

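View pics/t1c.png

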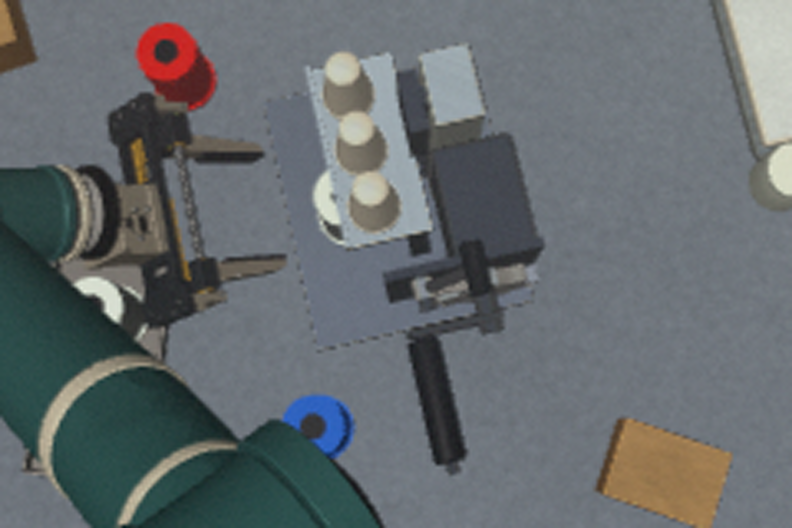

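The fingers straddle the spool's line (top crop: fingertips at about (263,153) and (285,262), spool between them). I'll advance along the tool axis.

>>> arm_command:
  motion:
    - [[5,-20,-20],[0.005,-0.008,0.003],-1]
    - [[5,-20,-20],[0,0,0],-1]
    - [[5,-20,-20],[0,0,0],-1]
    - [[4,-18,-19],[0,0,0],-1]
    - [[0,0,0],[0,0,0],-1]

```text
t: 3.45
tcp_pos: [0.656, 0.0578, 0.0674]
tool_rot: [1.56, 1.894, -0.633]
force: [-0.9, -1.1, -0.0]
grip_width: 0.0919
```

```bash
python3 st.py; python3 snap.py 2 scene
```

```text
3.45 [-0.201   0.8586 -0.4061  1.6433  1.0982  1.3195 -0.987 ] [0.656  0.0578 0.0674] grasp [0.6544 0.0654 0.0752] F [-0.8889 -1.0989 -0.0274] 0.09188578345510537
y [0.9805 0.1962 0.0117] z [ 0.1468 -0.6915 -0.7073]
turn to 45 target [-0.0026  0.0114  0.0028]
```

View pics/s2c.png

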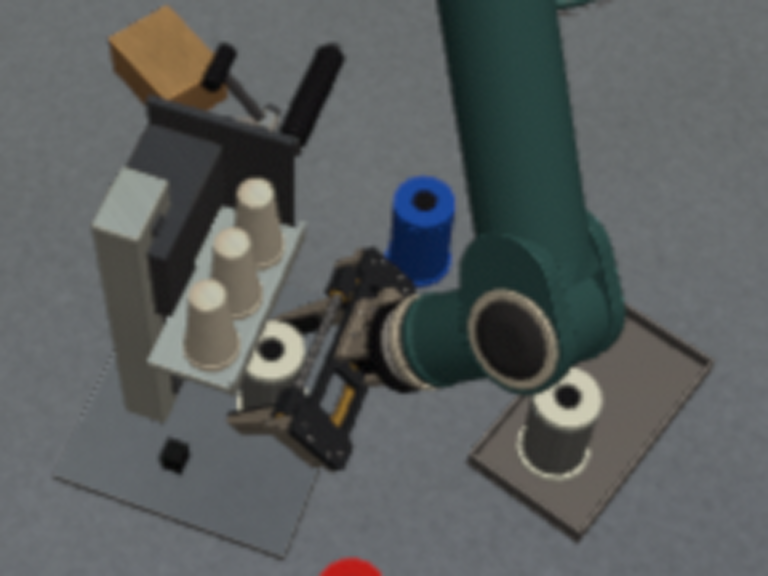

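The fingers are around the spool, its top at crop (272,350). I'll lower 9 mm and close.

>>> arm_command:
  motion:
    - [[-2,0,-9],[-0.003,0.011,0.003],-1]
    - [[0,0,0],[0,0,0],0.6]
    - [[0,0,0],[0,0,0],1]
    - [[0,0,0],[0,0,0],1]
    - [[0,0,0],[0,0,0],1]
  newtons: 20

```text
t: 3.92
tcp_pos: [0.6541, 0.0637, 0.0587]
tool_rot: [1.551, 1.908, -0.636]
force: [0.5, 0.1, 0.2]
grip_width: 0.0673
```

>>> arm_command:
  motion:
    - [[0,0,0],[0,0,0],1]
    - [[0,0,0],[0,0,0],1]

```text
t: 4.08
tcp_pos: [0.6537, 0.0628, 0.0584]
tool_rot: [1.551, 1.907, -0.639]
force: [-2.1, 0.7, 2.3]
grip_width: 0.057
```

```bash
python3 st.py
```

```text
4.0833 [-0.207   0.8726 -0.4079  1.6415  1.0997  1.3175 -0.9875] [0.6537 0.0628 0.0584] grasp [0.6521 0.0704 0.0662] F [-2.1324  0.6728  2.3404] 0.057028216245970105
y [0.9789 0.2043 0.001 ] z [ 0.1447 -0.69   -0.7092]
turn to 45 target [-0.0031  0.0004 -0.0054]
```

>>> arm_command:
  motion:
    - [[0,0,0],[0,0,0],1]
    - [[0,0,6],[0,0,0],1]
    - [[-1,4,10],[0,0,0],1]
    - [[-3,15,8],[0,0,0],1]
    - [[-4,20,8],[0,0,0],1]
  newtons: 30

```text
t: 4.5
tcp_pos: [0.646, 0.1007, 0.0912]
tool_rot: [1.554, 1.905, -0.64]
force: [-0.0, 0.8, -2.3]
grip_width: 0.0569
```

>>> arm_command:
  motion:
    - [[-5,24,10],[0,0,0],1]
    - [[-5,24,15],[0,0,0],1]
    - [[-5,24,15],[0,0,0],1]
    - [[-5,22,15],[0,0,0],1]
    - [[-10,20,15],[0,0,0],1]

```text
t: 4.92
tcp_pos: [0.6154, 0.2186, 0.1613]
tool_rot: [1.552, 1.909, -0.635]
force: [0.9, -0.5, -2.9]
grip_width: 0.0571
```

```bash
python3 st.py;python3 snap.py 3 scene,top
```

```text
4.9167 [-0.3906  0.8107 -0.494   1.4873  0.9473  1.5708 -0.9688] [0.6154 0.2186 0.1613] grasp [0.6138 0.2261 0.1691] F [ 0.8978 -0.4708 -2.9261] 0.057110998430993126
y [0.9787 0.2055 0.0021] z [ 0.146  -0.688  -0.7109]
turn to 45 target [-0.0057  0.001  -0.0066]
```

View pics/s3c.png

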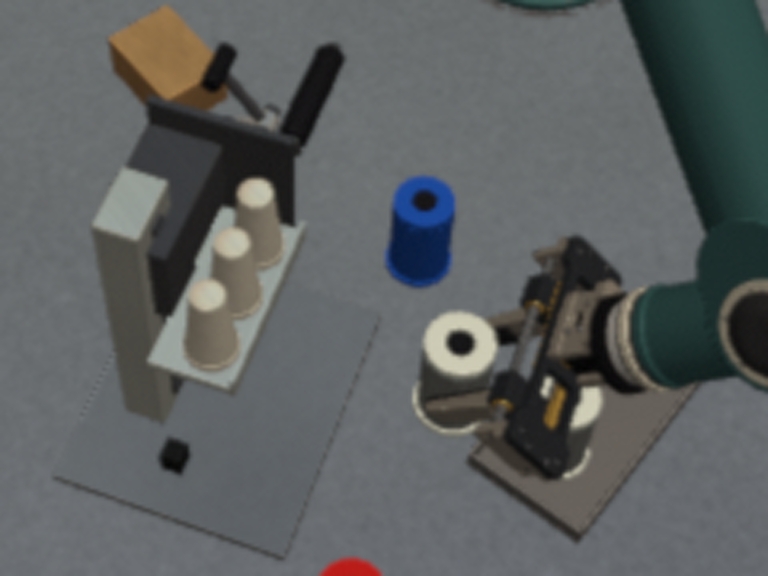

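The spool hangs upright in the jaws, its top at crop (460,343). I'll carry it over to the tray.

>>> arm_command:
  motion:
    - [[-22,14,2],[0,0,0],1]
    - [[-27,17,2],[0,0,0],1]
    - [[-27,17,0],[0,0,0],1]
    - [[-27,17,0],[0,0,0],1]
    - [[-27,17,0],[0,0,0],1]

```text
t: 5.43
tcp_pos: [0.4844, 0.2984, 0.1643]
tool_rot: [1.552, 1.908, -0.638]
force: [0.6, 0.7, -2.2]
grip_width: 0.0568
```

```bash
python3 st.py
```

```text
5.4333 [-0.541   0.7704 -0.5658  1.5934  0.8324  1.6349 -1.1803] [0.4844 0.2984 0.1643] grasp [0.4828 0.306  0.1721] F [ 0.583   0.7432 -2.1628] 0.056781446783994084
y [0.9789 0.2044 0.0015] z [ 0.145  -0.6893 -0.7099]
turn to 45 target [-0.0041  0.0006 -0.0055]
```

>>> arm_command:
  motion:
    - [[-18,12,-10],[0,0,0],1]
    - [[-8,6,-15],[0,0,0],1]
    - [[0,0,-15],[0,0,0],1]
    - [[0,0,-10],[0,0,0],1]
    - [[0,0,0],[0,0,0],1]

```text
t: 5.85
tcp_pos: [0.4602, 0.3135, 0.1116]
tool_rot: [1.55, 1.906, -0.644]
force: [-0.5, -0.6, -2.3]
grip_width: 0.0569
```

```bash
python3 st.py;python3 snap.py 4 scene,top
```

```text
5.85 [-0.587   0.8418 -0.5577  1.6127  0.8362  1.5919 -1.2678] [0.4602 0.3135 0.1116] grasp [0.4586 0.3211 0.1194] F [-0.4628 -0.5938 -2.2622] 0.056891597507408465
y [ 0.9792  0.2029 -0.0015] z [ 0.1424 -0.6926 -0.7072]
turn to 45 target [ 0.0002 -0.0015 -0.004 ]
```

View pics/s4c.png

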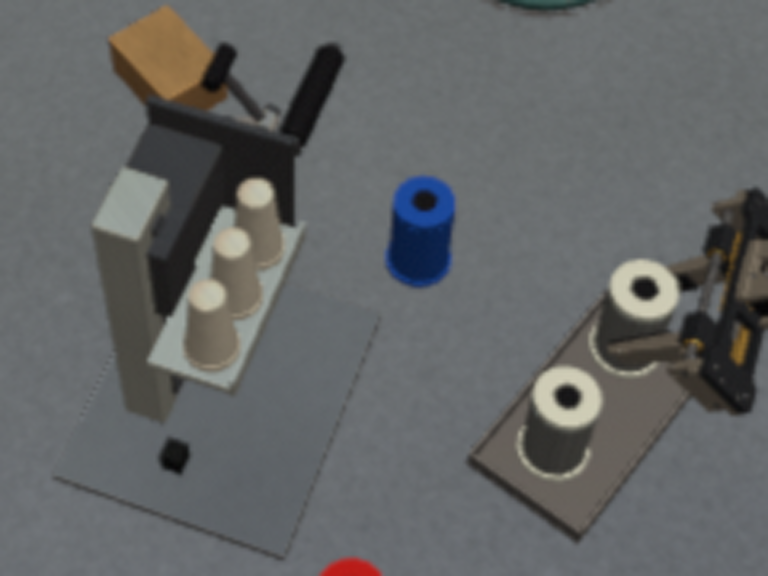

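View pics/t4c.png

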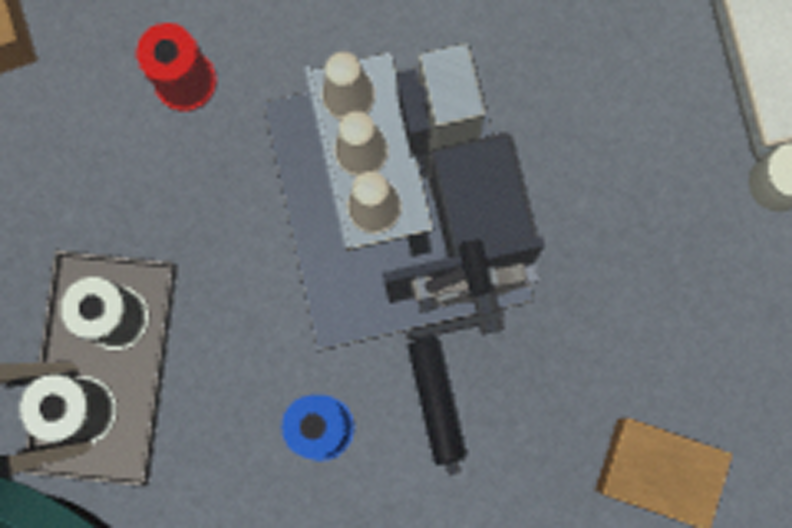

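Run:
```python
from h import *
print(tri(sc(644,288),tc(52,408)), onz("scene",sc(644,288),.163),onz("top",tc(52,408),.163))
print("foot flange centre est scene, z=.063",onz("scene",sc(627,340),.063),onz("scene",sc(627,340),.069))
```

```text
(array([0.46087953, 0.31594689, 0.16584763]), [np.float64(0.0008148958441491695), np.float64(0.0008148958441491507)]) [0.45956171 0.31494714 0.163     ] [0.46057603 0.31750629 0.163     ]
foot flange centre est scene, z=.063 [0.45231741 0.31350556 0.063     ] [0.45593702 0.31417462 0.069     ]
```

The spool's top triangulates to (0.460,0.316), 4 mm from the bay centre, so I'll lower it.

>>> arm_command:
  motion:
    - [[-3,3,-12],[0,0,0],1]
    - [[0,0,-15],[0,0,0],1]
    - [[0,0,-15],[0,0,0],1]
    - [[0,0,-8],[0,0,0],1]
    - [[0,0,0],[0,0,0],1]

```text
t: 6.37
tcp_pos: [0.4561, 0.3171, 0.0613]
tool_rot: [1.549, 1.908, -0.644]
force: [-0.0, -0.6, -1.9]
grip_width: 0.0569
```

```bash
python3 st.py
```

```text
6.3667 [-0.6062  0.914  -0.54    1.6146  0.8616  1.5412 -1.3167] [0.4561 0.3171 0.0613] grasp [0.4545 0.3247 0.069 ] F [-0.0079 -0.6103 -1.8696] 0.0568535842912386
y [ 0.979   0.2041 -0.0025] z [ 0.1425 -0.6922 -0.7075]
turn to 45 target [-0.     -0.0026 -0.0052]
```

>>> arm_command:
  motion:
    - [[0,0,-4],[0,0,0],1]
    - [[0,0,-3],[0,0,0],1]
    - [[0,0,0],[0,0,0],1]

```text
t: 6.62
tcp_pos: [0.4568, 0.3184, 0.0567]
tool_rot: [1.551, 1.908, -0.639]
force: [-0.4, 0.3, -2.2]
grip_width: 0.0568
```

>>> arm_command:
  motion:
    - [[0,0,-1.5],[0,0,0],1]
    - [[0,0,0],[0,0,0],1]

```text
t: 6.78
tcp_pos: [0.4569, 0.3186, 0.0556]
tool_rot: [1.552, 1.907, -0.638]
force: [-0.5, 0.6, -2.0]
grip_width: 0.057
```

>>> arm_command:
  motion:
    - [[0,0,-1.5],[0,0,0],1]
    - [[0,0,0],[0,0,0],1]

```text
t: 6.95
tcp_pos: [0.4568, 0.3185, 0.054]
tool_rot: [1.552, 1.908, -0.638]
force: [-0.0, 0.4, -3.1]
grip_width: 0.0571
```

>>> arm_command:
  motion:
    - [[0,0,-1.5],[0,0,0],1]
    - [[0,0,0],[0,0,0],1]

```text
t: 7.12
tcp_pos: [0.4569, 0.3184, 0.0524]
tool_rot: [1.551, 1.907, -0.638]
force: [0.2, -0.4, -0.7]
grip_width: 0.0571
```

>>> arm_command:
  motion:
    - [[0,0,-1.5],[0,0,0],1]
    - [[0,0,0],[0,0,0],1]

```text
t: 7.28
tcp_pos: [0.4569, 0.3185, 0.0523]
tool_rot: [1.551, 1.906, -0.639]
force: [-0.0, 0.5, 4.4]
grip_width: 0.0567
```

Contact: vertical force went from -2 to +4.4 N. I'll open to about 70 mm.

>>> arm_command:
  motion:
    - [[0,0,0],[0,0,0],0.38]
    - [[0,0,0],[0,0,0],0.38]
    - [[0,0,0],[0,0,0],0.38]
    - [[0,0,0],[0,0,0],0.38]

```text
t: 7.62
tcp_pos: [0.4569, 0.3185, 0.0523]
tool_rot: [1.551, 1.906, -0.639]
force: [-0.5, -0.7, 5.5]
grip_width: 0.0568
```

```bash
python3 st.py;python3 snap.py 5 scene,top
```

```text
7.6167 [-0.6097  0.9274 -0.5364  1.612   0.869   1.5315 -1.3269] [0.4569 0.3185 0.0523] grasp [0.4553 0.3261 0.0601] F [-0.517  -0.6569  5.4857] 0.05681732767100014
y [0.979  0.204  0.0017] z [ 0.1452 -0.6908 -0.7083]
turn to 45 target [-0.0021  0.0013 -0.0051]
```

View pics/s5c.png

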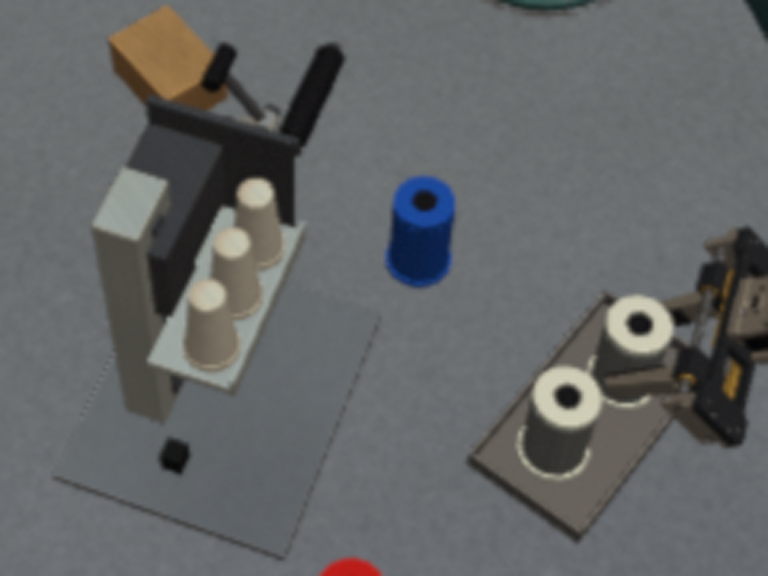

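The gripper did not open (width still 56.8 mm), so the closure value isn't linear in width. I'll open in smaller values.

>>> arm_command:
  motion:
    - [[0,0,0],[0,0,0],0.2]
    - [[0,0,0],[0,0,0],0.1]
    - [[0,0,0],[0,0,0],0.0]
    - [[0,0,0],[0,0,0],0.0]

```text
t: 8.05
tcp_pos: [0.4569, 0.3185, 0.0523]
tool_rot: [1.551, 1.906, -0.639]
force: [-1.1, 0.7, 4.2]
grip_width: 0.0569
```

>>> arm_command:
  motion:
    - [[0,0,0],[0,0,0],-0.2]
    - [[0,0,0],[0,0,0],-0.2]
    - [[0,0,0],[0,0,0],-0.3]
    - [[0,0,0],[0,0,0],-0.3]

```text
t: 8.38
tcp_pos: [0.457, 0.3185, 0.0511]
tool_rot: [1.551, 1.907, -0.638]
force: [0.2, 0.6, 0.2]
grip_width: 0.0594
```

>>> arm_command:
  motion:
    - [[0,0,0],[0,0,0],-0.55]
    - [[0,0,0],[0,0,0],-0.55]
    - [[0,0,0],[0,0,0],-0.55]

```text
t: 8.63
tcp_pos: [0.4568, 0.3183, 0.0508]
tool_rot: [1.551, 1.907, -0.639]
force: [-0.7, -0.4, 0.3]
grip_width: 0.071
```

```bash
python3 st.py;python3 snap.py 6 scene,top
```

```text
8.6333 [-0.6095  0.929  -0.5358  1.6125  0.8693  1.5288 -1.3271] [0.4568 0.3183 0.0508] grasp [0.4552 0.3259 0.0586] F [-0.6984 -0.4238  0.3395] 0.07100584377101614
y [0.9789 0.2041 0.001 ] z [ 0.1446 -0.69   -0.7092]
turn to 45 target [-0.0031  0.0003 -0.0052]
```

View pics/s6c.png

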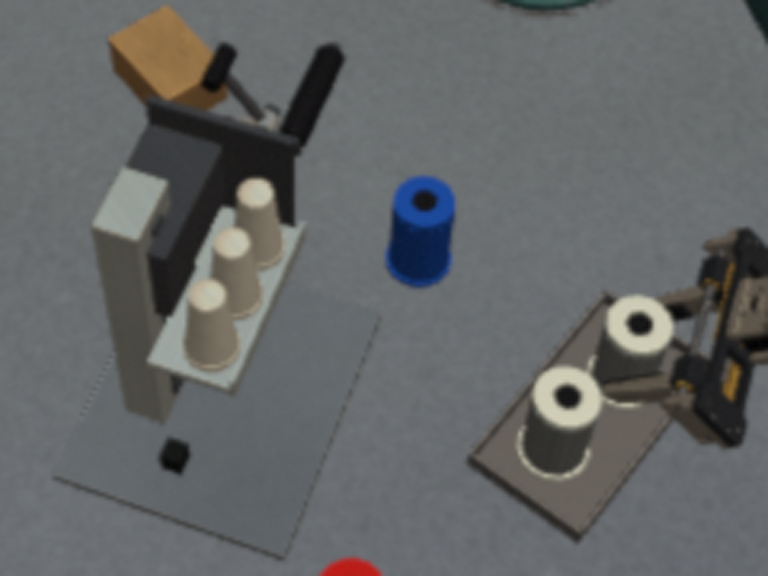

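View pics/t6c.png

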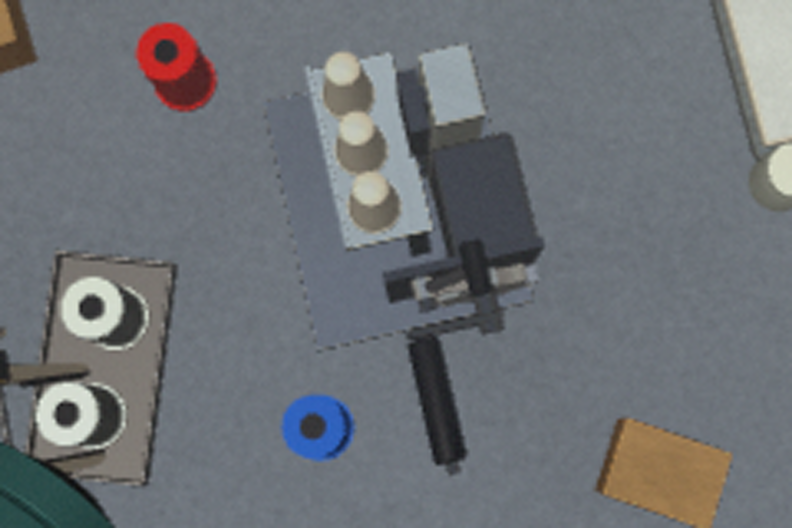

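The spool stands upright and let go, with its hole at scene crop (640,323) and top crop (67,413). The spare is unmoved at (92,307). I'll retract along the tool axis.

>>> arm_command:
  motion:
    - [[-2,8,8],[0,0,0],-0.55]
    - [[-3,14,14],[0,0,0],-0.55]
    - [[-4,21,21],[0,0,0],-0.55]
    - [[-5,24,25],[0,0,0],-0.55]
    - [[-5,24,28],[0,0,0],-0.55]

```text
t: 9.15
tcp_pos: [0.4372, 0.4102, 0.148]
tool_rot: [1.551, 1.908, -0.641]
force: [-0.3, 0.7, -0.9]
grip_width: 0.071
```

```bash
python3 st.py; python3 snap.py 7 scene,top
python3 - <<'E'
from h import *
print(onz("scene",sc(640,323),.104),onz("top",tc(67,413),.104))
E
```

```text
9.15 [-0.7147  0.8875 -0.5759  1.4137  0.7858  1.7391 -1.2611] [0.4372 0.4102 0.148 ] grasp [0.4356 0.4178 0.1558] F [-0.2959  0.7437 -0.9099] 0.07098974003694958
y [ 0.979   0.2039 -0.0004] z [ 0.1435 -0.6905 -0.7089]
turn to 45 target [-0.0025 -0.0009 -0.005 ]
[0.45565399 0.32026573 0.104     ] [0.45782247 0.32078751 0.104     ]
```

View pics/scene7.png

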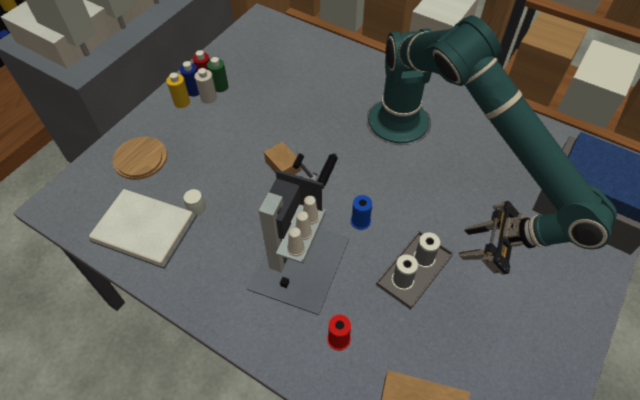

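The spool is within about 2 mm of the bay. Now I'll untilt and rise, and measure the lever knob.

>>> arm_command:
  motion:
    - [[0,0,30],[0.095,0.019,0],-0.55]
    - [[0,-5,38],[0.095,0.019,0],-0.2]
    - [[0,-10,38],[0.095,0.019,0],0.2]
    - [[0,-15,37],[0.095,0.019,0],0.6]
    - [[0,-15,37],[0.095,0.019,0],1]

```text
t: 9.67
tcp_pos: [0.4372, 0.3645, 0.3287]
tool_rot: [1.829, 2.249, -0.264]
force: [1.2, -0.3, 1.0]
grip_width: 0.0468
```

>>> arm_command:
  motion:
    - [[5,-20,34],[0.095,0.019,0],1]
    - [[5,-25,30],[0.095,0.019,0],1]
    - [[5,-30,25],[0.095,0.019,0],1]
    - [[6,-35,15],[0,0,-0.1],1]
    - [[6,-38,0],[0,0,-0.11],1]

```text
t: 10.08
tcp_pos: [0.4659, 0.2147, 0.4346]
tool_rot: [2.228, 2.196, 0.007]
force: [0.4, 1.0, -0.2]
grip_width: 0.0132
```

```bash
python3 st.py
python3 - <<'E'
from h import *
from scipy.spatial.transform import Rotation as R
print("knob",tri(sc(220,67),tc(477,268)))
s=read_state();M=R.from_rotvec(s["tool_rot"]).as_matrix()
xl=np.array([.199,-.98,0]);yl=np.array([.98,.199,0])
T=np.column_stack([np.cross(xl,[0,0,-1]),xl,[0,0,-1]]);print(R.from_matrix(T@M.T).as_rotvec())
E
```

```text
10.0833 [ 0.2287  0.1616 -0.8275  1.5954  0.1322  1.4306 -0.6248] [0.4659 0.2147 0.4346] grasp [0.4657 0.2147 0.4456] F [ 0.3813  1.0138 -0.2165] 0.013172461156916665
y [ 0.9998 -0.0149  0.0126] z [ 0.0125 -0.0062 -0.9999]
turn to 45 target [-0.7785 -0.0604  0.1993]
knob (array([ 0.55250794, -0.04503297,  0.31932804]), [np.float64(0.0007541014247528098), np.float64(0.000754101424752713)])
[ 0.0137309   0.00628427 -1.35554571]
```

>>> arm_command:
  motion:
    - [[11,-36,0],[0,0,-0.113],1]
    - [[11,-36,0],[0.014,0.006,-0.113],1]
    - [[11,-36,0],[0,0,-0.113],1]
    - [[11,-36,0],[0,0,-0.113],1]
    - [[11,-36,0],[0,0,-0.113],1]

```text
t: 10.5
tcp_pos: [0.5195, 0.0347, 0.431]
tool_rot: [-2.76, -1.494, -0.005]
force: [0.6, -0.0, -0.8]
grip_width: 0.0006
```

>>> arm_command:
  motion:
    - [[11,-36,0],[0,0,-0.113],1]
    - [[11,-36,0],[0,0,-0.113],1]
    - [[11,-36,0],[0,0,-0.113],1]
    - [[8,-16,0],[0,0,-0.113],1]
    - [[0,0,0],[0,0,-0.113],1]

```text
t: 10.92
tcp_pos: [0.5611, -0.0932, 0.4295]
tool_rot: [-3.071, -0.654, -0.003]
force: [-0.3, 0.6, -0.6]
grip_width: 0.0
```

```bash
cat > st2.py <<'E'
from h import *
from scipy.spatial.transform import Rotation as R
np.set_printoptions(precision=4,suppress=True)
s=read_state();M=R.from_rotvec(s["tool_rot"]).as_matrix()
xl=np.array([.199,-.98,0]);yl=np.array([.98,.199,0]);O=np.array([.6877,.0212,0])
T=np.column_stack([np.cross(xl,[0,0,-1]),xl,[0,0,-1]]);p=s["tcp_pos"]-O
print(s["t"],s["joint_positions"],s["tcp_pos"],"lift",p@xl,p@yl,p[2],"turn",R.from_matrix(T@M.T).as_rotvec(),"F",s["force"],s["grip_width"])
E
python3 st2.py
```

```text
10.9167 [ 0.5011  0.2345 -0.4853  1.4918  0.1068  1.4408 -1.1378] [ 0.5611 -0.0932  0.4295] lift 0.08695641894041246 -0.14681628913207795 0.42946898781123677 turn [-0.0025  0.0018 -0.2193] F [-0.3369  0.5927 -0.608 ] 2.0199479476641646e-05
```

>>> arm_command:
  motion:
    - [[0,3,-28],[0,0,-0.11],1]
    - [[0,0,-36],[0,0,-0.109],1]
    - [[0,0,-32],[0,0,0],1]
    - [[0,0,-14],[0,0,0],1]
    - [[0,0,0],[0,0,0],1]

```text
t: 11.33
tcp_pos: [0.5582, -0.0842, 0.3168]
tool_rot: [-3.119, -0.336, 0.005]
force: [0.0, -0.3, -0.4]
grip_width: 0.0002
```

```bash
python3 st2.py; python3 snap.py 8 scene
```

```text
11.3333 [ 0.4681  0.2846 -0.4612  1.6776  0.1294  1.2141 -1.3789] [ 0.5582 -0.0842  0.3168] lift 0.07748875488228153 -0.14786815690210617 0.3167598171550583 turn [-0.0042 -0.0035 -0.0143] F [ 0.0437 -0.2508 -0.3573] 0.00021721415111966282
```

View pics/s8c.png

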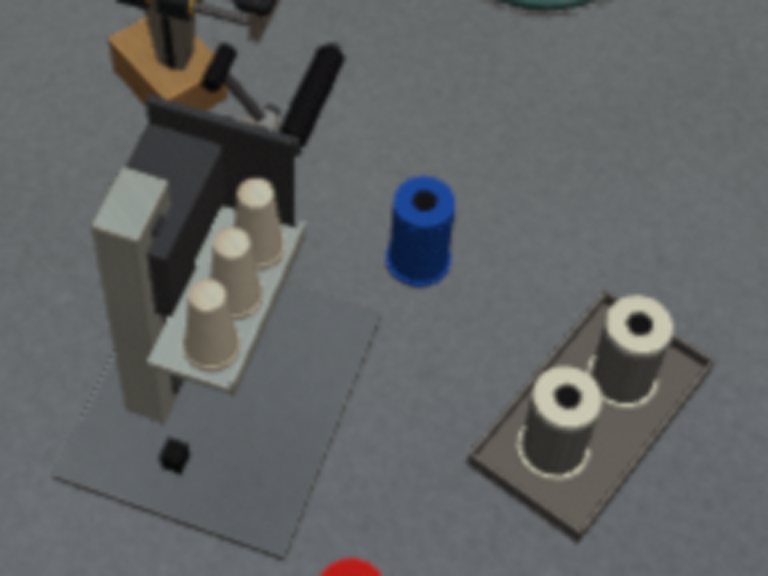

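The fingers stand on the mast side of the knob, fingertips near crop (180,60), knob at (220,67). I'll push toward the lift's -x.

>>> arm_command:
  motion:
    - [[-2,8,0],[0,0,-0.014],1]
    - [[-2,9,0],[0,0,0],1]
    - [[-2,10,0],[0,0,0],1]
    - [[-2,10,0],[0,0,0],1]
    - [[-2,10,0],[0,0,0],1]

```text
t: 11.8
tcp_pos: [0.552, -0.0379, 0.3232]
tool_rot: [3.126, 0.313, 0.014]
force: [0.6, -3.0, 3.2]
grip_width: 0.0001
```

>>> arm_command:
  motion:
    - [[-2,10,0],[0,0,0],1]
    - [[-2,9,0],[0,0,0],1]
    - [[-2,8,0],[0,0,0],1]
    - [[-1,5,0],[0,0,0],1]
    - [[0,0,0],[0,0,0],1]

```text
t: 12.22
tcp_pos: [0.543, -0.0035, 0.3203]
tool_rot: [-3.122, -0.317, -0.005]
force: [-0.8, -0.2, -0.1]
grip_width: 0.0002
```

```bash
python3 st2.py; python3 snap.py 9 scene
```

```text
12.2167 [ 0.3741  0.2434 -0.5068  1.7245  0.122   1.2026 -1.532 ] [ 0.543  -0.0035  0.3203] lift -0.004600724172049531 -0.14668044938938493 0.3203014420791065 turn [-0.0038  0.0028 -0.0023] F [-0.7801 -0.2242 -0.1074] 0.00023587154039482748
```

View pics/s9c.png

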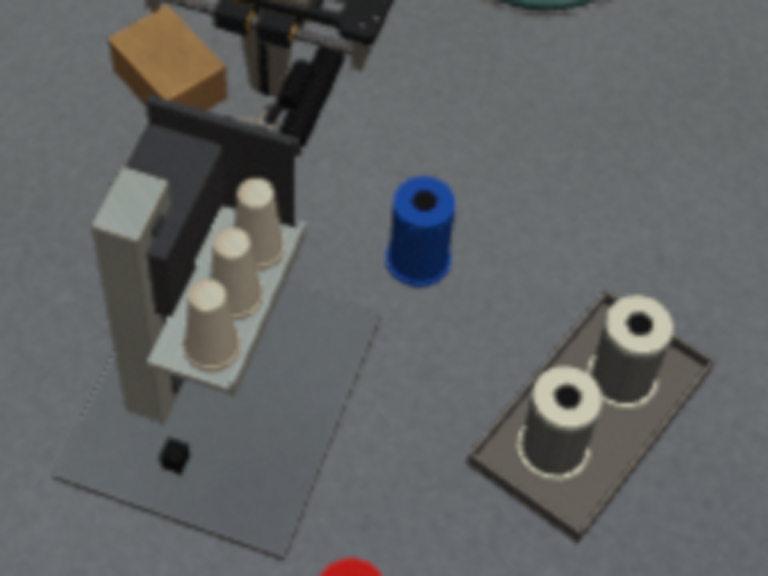

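Run:
```python
from h import *
xl=np.array([.199,-.98,0]);yl=np.array([.98,.199,0]);O=np.array([.6877,.0212,0])
for th in (0.3,.4,.5,.6):
    p=O+(-.07*np.sin(th))*xl-.144*yl+np.array([0,0,.26+.07*np.cos(th)])
    u=proj("scene",p);print(th,((u[0]+.34-230)*3.2,(u[1]+.34-140)*3.2))
```

```text
0.3 (np.float64(286.3598850451641), np.float64(82.56915422745624))
0.4 (np.float64(294.11931334805416), np.float64(86.73227993551637))
0.5 (np.float64(301.550827033912), np.float64(91.30093094804506))
0.6 (np.float64(308.5713217233122), np.float64(96.22243386034452))
```

The knob at crop (292,85) means a lean of about 0.38 rad, so it's not fully over. I'll push further.

>>> arm_command:
  motion:
    - [[-1,6,-1],[0,0,0],1]
    - [[-1,6,-1],[0,0,0],1]
    - [[-1,5,-1],[0,0,0],1]
    - [[0,0,0],[0,0,0],1]

```text
t: 12.6
tcp_pos: [0.5406, 0.0103, 0.3172]
tool_rot: [3.125, 0.313, 0.006]
force: [1.4, -6.7, -2.6]
grip_width: 0.0005
```

>>> arm_command:
  motion:
    - [[-0.5,3,0],[0,0,0],1]
    - [[0,0,0],[0,0,0],1]

```text
t: 12.77
tcp_pos: [0.5405, 0.0105, 0.3172]
tool_rot: [3.123, 0.309, 0.006]
force: [2.1, -10.7, -2.1]
grip_width: 0.0005
```

```bash
python3 st2.py; python3 snap.py 10 scene
```

```text
12.7667 [ 0.3509  0.2413 -0.5136  1.7348  0.1307  1.1949 -1.5715] [0.5405 0.0105 0.3172] lift -0.018755606577567186 -0.14637892126032945 0.3172187336812303 turn [0.0033 0.0041 0.003 ] F [  2.1004 -10.6949  -2.1016] 0.00045105029617980853
```

View pics/s10c.png

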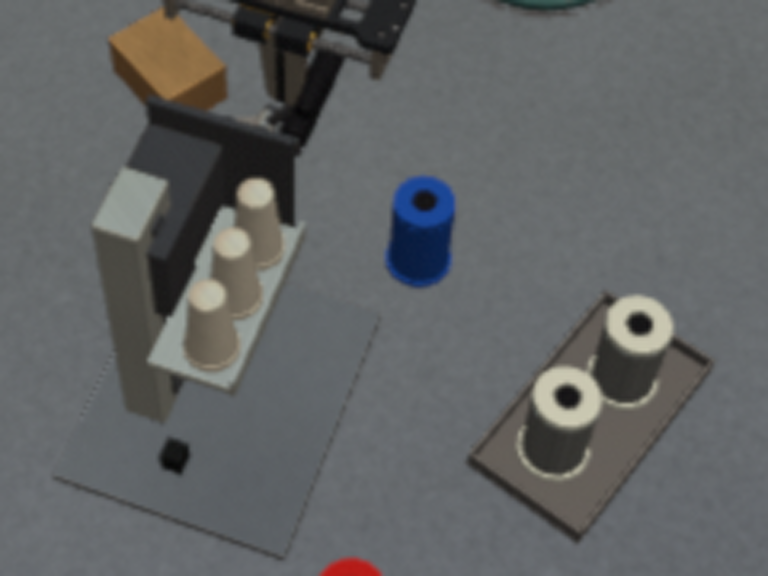

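Hard stop felt (10.7 N), knob down near crop (297,125), so the lever is fully over. I'll back off, open, and go above the crank grip.

>>> arm_command:
  motion:
    - [[1,-8,0],[0,0,0],1]
    - [[0,-2,35],[0,0,0],1]
    - [[0,0,38],[0,0,0],0]
    - [[-30,-7,10],[0,0,0],-1]
    - [[-35,-7,0],[0,0,0],-1]

```text
t: 13.23
tcp_pos: [0.4781, -0.0072, 0.4036]
tool_rot: [-3.12, -0.318, -0.016]
force: [-1.4, 0.0, 0.2]
grip_width: 0.0184
```

>>> arm_command:
  motion:
    - [[-25,-4,0],[0,0,0],-1]
    - [[0,0,0],[0,0,0],-1]
    - [[0,0,0],[0,0,0],-1]

```text
t: 13.48
tcp_pos: [0.4508, -0.0125, 0.4015]
tool_rot: [-3.124, -0.314, -0.01]
force: [-0.2, -0.2, -0.2]
grip_width: 0.0383
```

```bash
python3 st2.py; python3 snap.py 11 scene,top
```

```text
13.4833 [ 0.4613  0.0017 -0.4989  1.7895 -0.0018  1.3442 -1.4076] [ 0.4508 -0.0125  0.4015] lift -0.014141285541633608 -0.23881993931711223 0.4015141115664581 turn [-0.0028  0.0063 -0.0001] F [-0.2162 -0.1764 -0.1603] 0.03834949891367002
```

View pics/s11c.png

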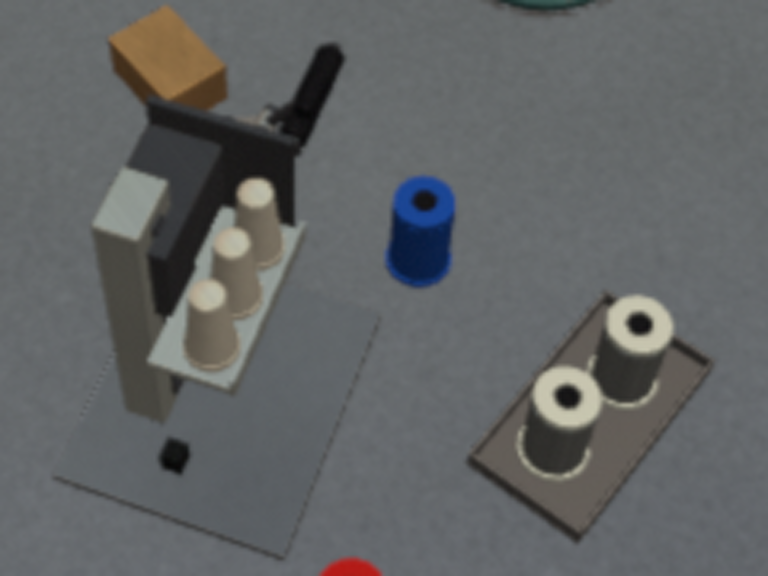

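View pics/t11c.png

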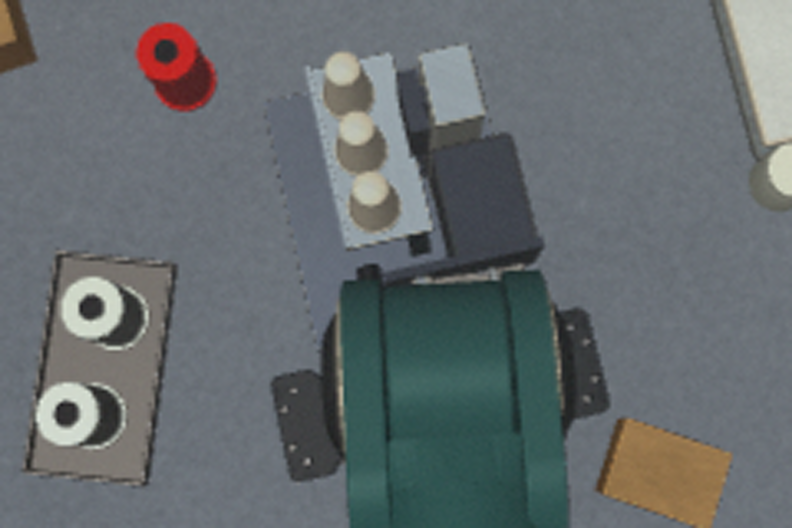

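Run:
```python
from h import *
xl=np.array([.199,-.98,0]);yl=np.array([.98,.199,0]);O=np.array([.6877,.0212,0])
for z in (.6,.65,.7,.75):
    for p in ((350,282),(440,277),(540,270)):
        q=onz("top",tc(*p),z)-O;print(z,p,q@xl*1000,q@yl*1000)
```

```text
0.6 (350, 282) -48.774786601177084 -173.30294733483532
0.6 (440, 277) -1.9486167551155091 -181.17790758426068
0.6 (540, 270) 50.18290766891249 -189.1691812422442
0.65 (350, 282) -47.40329258049221 -180.17302170104804
0.65 (440, 277) -4.10620871670558 -187.45448024152344
0.65 (540, 270) 44.09638808662925 -194.84348615180045
0.7 (350, 282) -46.031798559807356 -187.04309606726088
0.7 (440, 277) -6.263800678295657 -193.73105289878623
0.7 (540, 270) 38.009868504346 -200.51779106135666
0.75 (350, 282) -44.66030453912248 -193.91317043347365
0.75 (440, 277) -8.421392639885742 -200.00762555604902
0.75 (540, 270) 31.92334892206275 -206.1920959709129
```

The wrist bulk reaches about 50 mm ahead of the tool axis, so holding at lift y = -255 keeps it clear of the knob and crank arm. I'll descend over the grip.

>>> arm_command:
  motion:
    - [[-8,-4,-15],[0,0,0],-1]
    - [[-7,-4,-36],[0,0,0],-1]
    - [[0,0,-38],[0,0,0],-1]
    - [[0,0,-38],[0,0,0],-1]
    - [[0,0,-25],[-0.003,0.006,0],-1]

```text
t: 14.0
tcp_pos: [0.4353, -0.0206, 0.2453]
tool_rot: [-3.124, -0.315, 0.009]
force: [-0.4, 0.3, -0.0]
grip_width: 0.0794
```

```bash
python3 st2.py; python3 snap.py 12 scene
```

```text
14.0 [ 0.4489  0.1147 -0.5049  2.0433  0.0634  1.0042 -1.4575] [ 0.4353 -0.0206  0.2453] lift -0.0092388082859382 -0.2557201577322392 0.2453079375727828 turn [-0.0016 -0.0057 -0.0006] F [-0.3989  0.263  -0.0355] 0.07942141272666271
```

View pics/s12c.png

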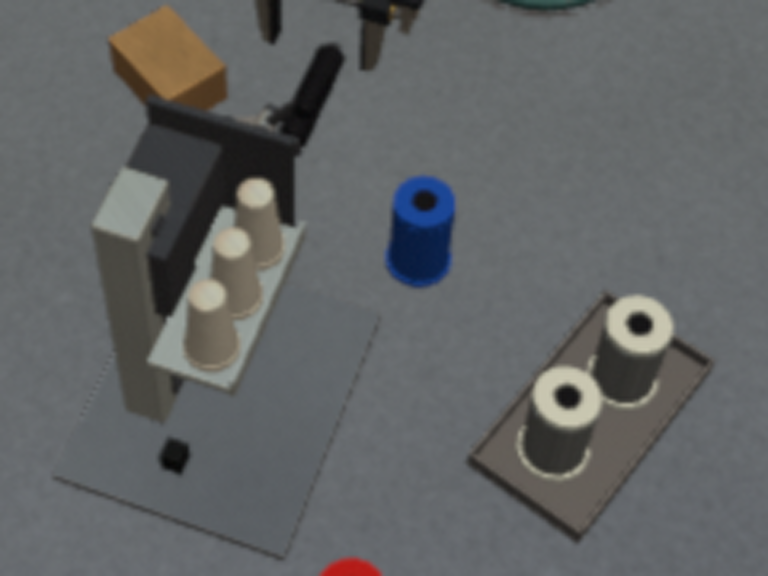

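>>> arm_command:
  motion:
    - [[0,0,-25],[0,0,0],-1]
    - [[0,0,-25],[0,0,0],-1]
    - [[0,0,-8],[0,0,0],-1]
    - [[0,0,0],[0,0,0],-1]

```text
t: 14.38
tcp_pos: [0.4358, -0.0207, 0.1894]
tool_rot: [-3.124, -0.315, 0.009]
force: [-0.3, 0.5, 0.1]
grip_width: 0.0917
```

```bash
python3 st2.py; python3 snap.py 13 scene
```

```text
14.3833 [ 0.4267  0.1957 -0.499   2.1038  0.119   0.8745 -1.5109] [ 0.4358 -0.0207  0.1894] lift -0.009081346050707978 -0.2551572176712427 0.18944970153388072 turn [-0.0016 -0.0057 -0.0008] F [-0.2652  0.5069  0.1284] 0.09168257961136746
```

View pics/s13c.png

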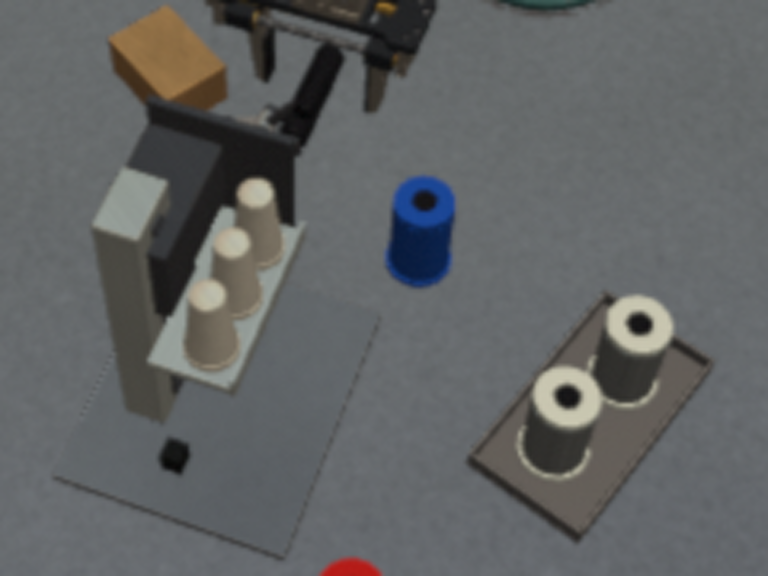

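The grip is between the fingers (crop 268..375, grip end at (330,60)). Closing.

>>> arm_command:
  motion:
    - [[0,0,0],[0,0,0],0.2]
    - [[0,0,0],[0,0,0],0.4]
    - [[0,0,0],[0,0,0],0.7]
    - [[0,0,0],[0,0,0],1]
    - [[0,0,0],[0,0,0],1]
  newtons: 30

```text
t: 14.85
tcp_pos: [0.4366, -0.0214, 0.1914]
tool_rot: [3.125, 0.314, -0.001]
force: [0.2, 0.1, 0.6]
grip_width: 0.0609
```

>>> arm_command:
  motion:
    - [[0,0,0],[0,0,0],1]
    - [[0,0,0],[0,0,0],1]
    - [[0,0,0],[0,0,0],1]
    - [[0,0,0],[0,0,0],1]

```text
t: 15.18
tcp_pos: [0.4363, -0.0213, 0.1908]
tool_rot: [-3.126, -0.314, 0.003]
force: [-1.2, -0.3, -0.6]
grip_width: 0.0339
```

```bash
python3 st2.py
```

```text
15.1833 [ 0.4277  0.192  -0.499   2.1042  0.1194  0.8735 -1.5112] [ 0.4363 -0.0213  0.1908] lift -0.008346318391580244 -0.2548740465521007 0.19076162783224127 turn [ 0.0001 -0.0018  0.0001] F [-1.1988 -0.2522 -0.5712] 0.033856930904743066
```

>>> arm_command:
  motion:
    - [[0,0,0],[0,0,0],1]
    - [[0,0,0],[0,0,0],1]
    - [[0,0,0],[0,0,0],1]
  newtons: 35

```text
t: 15.43
tcp_pos: [0.4358, -0.0202, 0.1906]
tool_rot: [-3.124, -0.315, 0.004]
force: [-1.0, 4.8, 0.8]
grip_width: 0.0271
```

```bash
python3 st2.py
```

```text
15.4333 [ 0.4272  0.1922 -0.5002  2.1047  0.1181  0.8739 -1.5111] [ 0.4358 -0.0202  0.1906] lift -0.009514885421560681 -0.25510357157394775 0.1905565742719538 turn [-0.0011 -0.0028 -0.0008] F [-0.9843  4.8416  0.826 ] 0.027052645571707185
```

Held (27 mm). I'll wind up about 0.3 rad along the arc.

>>> arm_command:
  motion:
    - [[0.2,-1,6],[0,0,0],1]
    - [[0.3,-1.5,6],[0,0,0],1]
    - [[0.4,-2,5.5],[0,0,0],1]
    - [[0,0,0],[0,0,0],1]

```text
t: 15.77
tcp_pos: [0.4371, -0.0263, 0.2093]
tool_rot: [3.126, 0.313, -0.003]
force: [-1.2, 4.6, -1.8]
grip_width: 0.0274
```

```bash
python3 st2.py; python3 snap.py 14 scene,top
```

```text
15.7667 [ 0.4432  0.1657 -0.4987  2.0829  0.1002  0.917  -1.4822] [ 0.4371 -0.0263  0.2093] lift -0.003264270791454302 -0.2550083323043662 0.20926860554054824 turn [ 0.0006 -0.0017  0.0009] F [-1.2157  4.6214 -1.7662] 0.027360135815160676
```

View pics/s14c.png

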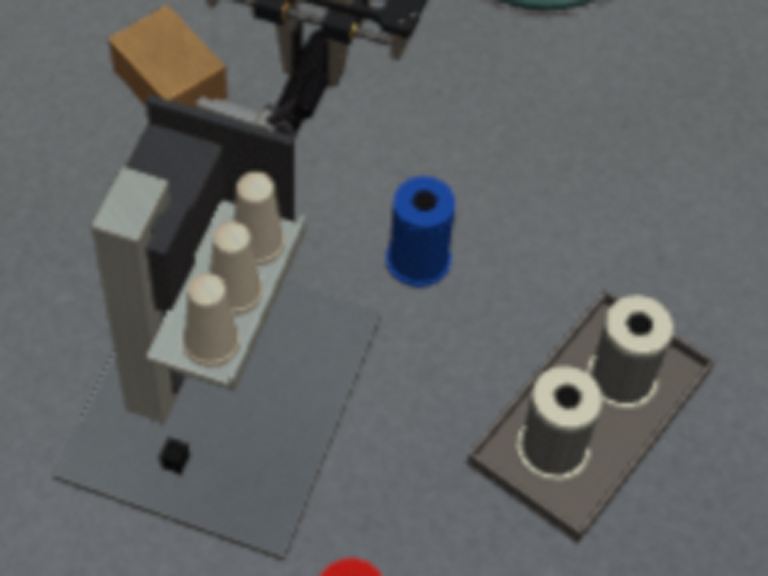

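View pics/t14c.png

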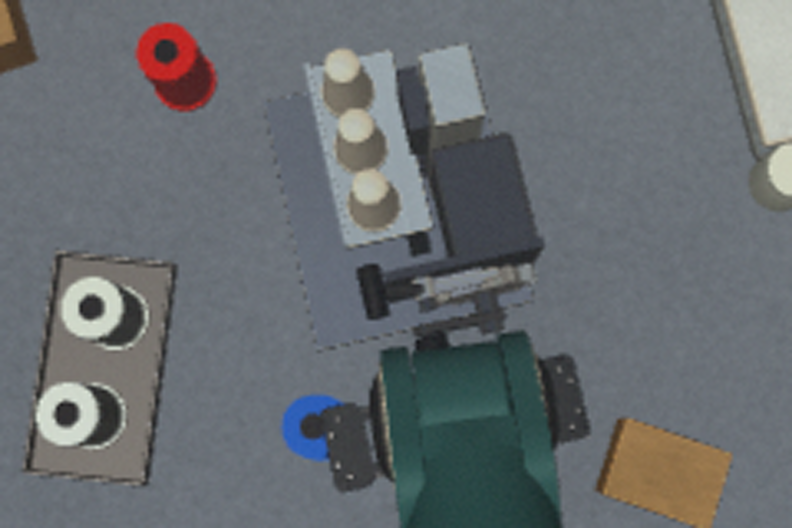

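A light pawl arm now shows above the side plate at crop (225,105), and the knob is over at top crop (372,290), so the pawl has sprung clear. I'll work out the arc increments for lowering.

Run:
```python
import numpy as np
xl=np.array([.199,-.98,0])
a0=.417;d=.15;prev=np.zeros(3)
def p(a): return 1000*(0.06*(-np.cos(a))*xl+np.array([0,0,.06*np.sin(a)]))
for k in range(1,48):
    t=p(a0-d*k)-p(a0);r=np.round((t-prev)*2)/2;prev=prev+r
    print(f"[[{r[0]:g},{r[1]:g},{r[2]:g}],[0,0,0],1],",end="" if k%5 else f"  k={k} a={a0-d*k:.3f}\n")
```

```text
[[-0.5,3,-8.5],[0,0,0],1],[[-0.5,1.5,-9],[0,0,0],1],[[-0,0.5,-9],[0,0,0],1],[[0,-1,-8.5],[0,0,0],1],[[0.5,-2,-9],[0,0,0],1],  k=5 a=-0.333
[[1,-3.5,-8],[0,0,0],1],[[1,-5,-8],[0,0,0],1],[[1,-5.5,-6.5],[0,0,0],1],[[1.5,-7,-6],[0,0,0],1],[[1.5,-7,-5],[0,0,0],1],  k=10 a=-1.083
[[1.5,-8.5,-3.5],[0,0,0],1],[[1.5,-8.5,-2],[0,0,0],1],[[2,-8.5,-1.5],[0,0,0],1],[[2,-9,0.5],[0,0,0],1],[[1.5,-8.5,1.5],[0,0,0],1],  k=15 a=-1.833
[[1.5,-8.5,3],[0,0,0],1],[[2,-7.5,4.5],[0,0,0],1],[[1,-7,5.5],[0,0,0],1],[[1.5,-6.5,6],[0,0,0],1],[[1,-5,7.5],[0,0,0],1],  k=20 a=-2.583
[[1,-4,8],[0,0,0],1],[[0.5,-3,8.5],[0,0,0],1],[[0.5,-1.5,8.5],[0,0,0],1],[[-0,-0.5,9],[0,0,0],1],[[-0.5,1,9],[0,0,0],1],  k=25 a=-3.333
[[-0.5,2.5,9],[0,0,0],1],[[-0.5,3.5,8],[0,0,0],1],[[-1,4.5,7.5],[0,0,0],1],[[-1,6,7],[0,0,0],1],[[-1.5,6.5,5.5],[0,0,0],1],  k=30 a=-4.083
[[-1.5,7.5,5],[0,0,0],1],[[-1.5,8,3.5],[0,0,0],1],[[-2,8.5,2],[0,0,0],1],[[-1.5,9,1],[0,0,0],1],[[-2,9,-0],[0,0,0],1],  k=35 a=-4.833
[[-2,8.5,-2],[0,0,0],1],[[-1.5,8,-3],[0,0,0],1],[[-1.5,8,-4.5],[0,0,0],1],[[-1.5,7,-5],[0,0,0],1],[[-1,6,-6.5],[0,0,0],1],  k=40 a=-5.583
[[-1.5,5.5,-7.5],[0,0,0],1],[[-0.5,4,-8],[0,0,0],1],[[-0.5,2.5,-8.5],[0,0,0],1],[[-0.5,1.5,-9],[0,0,0],1],[[-0,0.5,-9],[0,0,0],1],  k=45 a=-6.333
[[0,-1,-8.5],[0,0,0],1],[[0.5,-2.5,-9],[0,0,0],1],
```

>>> arm_command:
  motion:
    - [[0,0,0],[0,0,0],1]
    - [[0,0,0],[0,0,0],1]

```text
t: 16.03
tcp_pos: [0.437, -0.0257, 0.2081]
tool_rot: [-3.126, -0.314, 0.003]
force: [-1.0, 3.6, -2.2]
grip_width: 0.0278
```

>>> arm_command:
  motion:
    - [[-0.5,3,-8.5],[0,0,0],1]
    - [[-0.5,1.5,-9],[0,0,0],1]
    - [[0,0.5,-9],[0,0,0],1]
    - [[0,-1,-8.5],[0,0,0],1]
    - [[0.5,-2,-9],[0,0,0],1]

```text
t: 16.45
tcp_pos: [0.4361, -0.0223, 0.1633]
tool_rot: [-3.124, -0.316, 0.004]
force: [-0.0, 6.9, -5.5]
grip_width: 0.0269
```

```bash
python3 st2.py; python3 snap.py 15 scene
```

```text
16.45 [ 0.4163  0.2368 -0.4907  2.1298  0.1509  0.8103 -1.5364] [ 0.4361 -0.0223  0.1633] lift -0.007412575257593784 -0.2551857433409722 0.16326740946275564 turn [-0.0015 -0.0026 -0.0015] F [-0.0004  6.929  -5.5484] 0.02688197670017986
```

View pics/s15c.png

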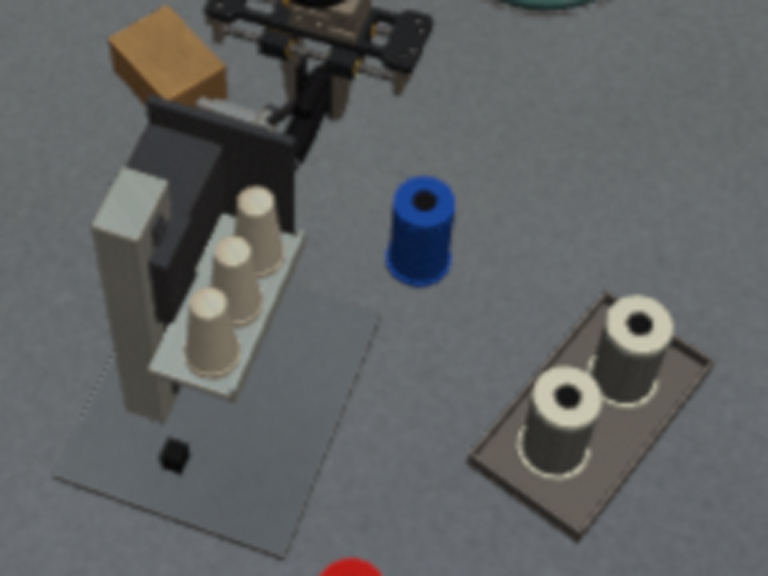

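The platform is coming down with the pawl still up. The steady +y force of about 7 N says my circle sits about 2 mm too far toward -y, so I'll correct that and continue.

>>> arm_command:
  motion:
    - [[1,-2.5,-8],[0,0,0],1]
    - [[1,-4,-8],[0,0,0],1]
    - [[1,-5.5,-6.5],[0,0,0],1]
    - [[1.5,-7,-6],[0,0,0],1]
    - [[1.5,-7,-5],[0,0,0],1]

```text
t: 16.92
tcp_pos: [0.4418, -0.0501, 0.1291]
tool_rot: [-3.125, -0.315, 0.006]
force: [-0.4, 3.5, -11.5]
grip_width: 0.027
```

```bash
python3 st2.py
```

```text
16.9167 [ 0.4371  0.3063 -0.4554  2.1408  0.1976  0.7377 -1.5174] [ 0.4418 -0.0501  0.1291] lift 0.020900869784994464 -0.2551723465556638 0.12913997530571525 turn [-0.0006 -0.0038 -0.0005] F [ -0.4325   3.4549 -11.5321] 0.02704558195288397
```

>>> arm_command:
  motion:
    - [[1.5,-8.5,-5],[0,0,0],1]
    - [[1.5,-8.5,-3.5],[0,0,0],1]
    - [[2,-8.5,-1.5],[0,0,0],1]
    - [[2,-9,0.5],[0,0,0],1]
    - [[1.5,-8.5,1.5],[0,0,0],1]

```text
t: 17.33
tcp_pos: [0.4516, -0.0952, 0.1234]
tool_rot: [3.125, 0.312, -0.002]
force: [-1.3, -2.9, 1.5]
grip_width: 0.0273
```

```bash
python3 st2.py;python3 snap.py 16 scene
```

```text
17.3333 [ 0.5031  0.3376 -0.4277  2.1111  0.2093  0.7334 -1.4317] [ 0.4516 -0.0952  0.1234] lift 0.06705708778644558 -0.254505922716134 0.12336258403056277 turn [ 0.0016 -0.0012  0.0015] F [-1.3338 -2.8644  1.488 ] 0.02734500811259524
```

View pics/s16c.png

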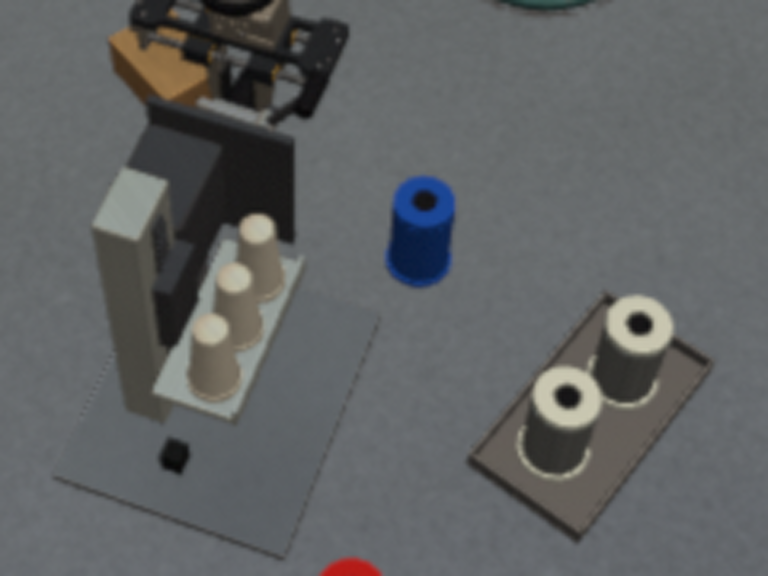

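Tracking well, now at about half the descent, and the forces are small. I'll continue.

>>> arm_command:
  motion:
    - [[1.5,-8.5,3],[0,0,0],1]
    - [[2,-7.5,4.5],[0,0,0],1]
    - [[1,-7,5.5],[0,0,0],1]
    - [[1.5,-6.5,6],[0,0,0],1]
    - [[1,-5,7.5],[0,0,0],1]

```text
t: 17.8
tcp_pos: [0.4584, -0.1282, 0.1502]
tool_rot: [3.126, 0.313, -0.002]
force: [-1.6, -2.1, 1.0]
grip_width: 0.0269
```

```bash
python3 st2.py
```

```text
17.8 [ 0.5696  0.3148 -0.4266  2.0593  0.1796  0.8035 -1.3348] [ 0.4584 -0.1282  0.1502] lift 0.10078587919354623 -0.25442341854278505 0.15017904128212572 turn [ 0.0003 -0.0014  0.0005] F [-1.5565 -2.0835  0.9908] 0.026907476201359706
```

>>> arm_command:
  motion:
    - [[1,-4,8],[0,0,0],1]
    - [[0.5,-3,8.5],[0,0,0],1]
    - [[0.5,-1.5,8.5],[0,0,0],1]
    - [[0,-0.5,9],[0,0,0],1]
    - [[-0.5,1,9],[0,0,0],1]

```text
t: 18.22
tcp_pos: [0.4599, -0.1351, 0.1933]
tool_rot: [-3.126, -0.314, 0.002]
force: [-1.2, -2.4, 2.2]
grip_width: 0.0271
```

```bash
python3 st2.py
```

```text
18.2167 [ 0.5999  0.2562 -0.4388  2.0142  0.1381  0.9005 -1.2829] [ 0.4599 -0.1351  0.1933] lift 0.1078726105133882 -0.25437994770073696 0.19333946085374232 turn [ 0.     -0.0012 -0.0001] F [-1.1847 -2.3865  2.2221] 0.027119874202924076
```

>>> arm_command:
  motion:
    - [[-0.5,2.5,9],[0,0,0],1]
    - [[-0.5,3.5,8],[0,0,0],1]
    - [[-1,4.5,7.5],[0,0,0],1]
    - [[-1,6,7],[0,0,0],1]
    - [[-1.5,6.5,5.5],[0,0,0],1]

```text
t: 18.63
tcp_pos: [0.4549, -0.1112, 0.23]
tool_rot: [-3.125, -0.315, 0.003]
force: [-3.2, 0.6, 2.0]
grip_width: 0.0269
```

```bash
python3 st2.py
```

```text
18.6333 [ 0.5859  0.1901 -0.4633  1.9982  0.1022  0.9774 -1.2975] [ 0.4549 -0.1112  0.23  ] lift 0.0834467610688205 -0.25452968057577086 0.22999540629700416 turn [-0.0001 -0.0021 -0.0005] F [-3.2483  0.5845  1.9632] 0.026868191893842173
```

>>> arm_command:
  motion:
    - [[-1.5,7.5,5],[0,0,0],1]
    - [[-1.5,8,3.5],[0,0,0],1]
    - [[-2,8.5,2],[0,0,0],1]
    - [[-1.5,9,1],[0,0,0],1]
    - [[-2,9,0],[0,0,0],1]

```text
t: 19.05
tcp_pos: [0.4462, -0.0688, 0.2405]
tool_rot: [-3.125, -0.315, 0.004]
force: [-1.2, 1.1, -3.7]
grip_width: 0.0269
```

```bash
python3 st2.py;python3 snap.py 17 scene
```

```text
19.05 [ 0.5401  0.1491 -0.4986  2.0194  0.0841  0.995  -1.3698] [ 0.4462 -0.0688  0.2405] lift 0.04008952741782595 -0.25459948583451597 0.24046184671166823 turn [-0.0007 -0.0024 -0.0006] F [-1.2241  1.1076 -3.685 ] 0.026896713234421353
```

View pics/s17c.png

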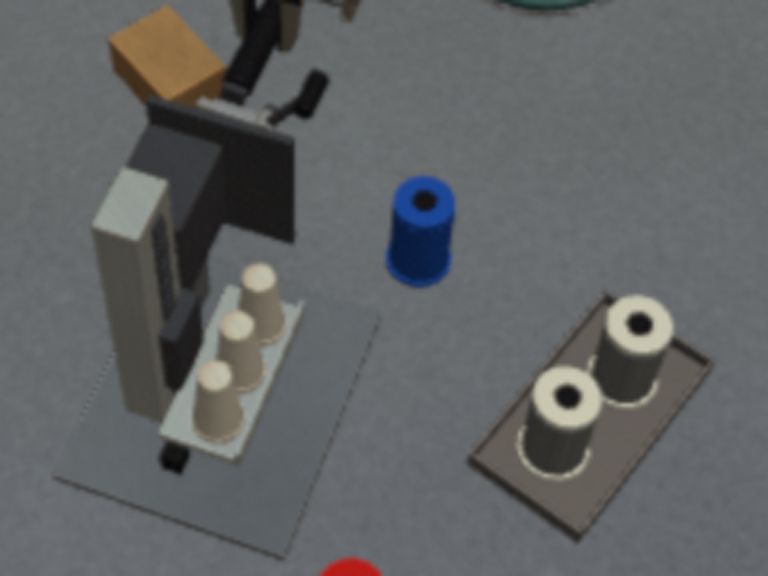

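The descent is well along. The pawl (230,108) is up and the knob (312,92) is over. I'll continue the last quarter turn.

>>> arm_command:
  motion:
    - [[-2,8.5,-2],[0,0,0],1]
    - [[-1.5,8,-3],[0,0,0],1]
    - [[-1.5,8,-4.5],[0,0,0],1]
    - [[-1.5,7,-5],[0,0,0],1]
    - [[-1,6,-6.5],[0,0,0],1]

```text
t: 19.52
tcp_pos: [0.4385, -0.0321, 0.2188]
tool_rot: [-3.126, -0.314, 0.004]
force: [-2.5, 0.5, -3.1]
grip_width: 0.0271
```

```bash
python3 st2.py
```

```text
19.5167 [ 0.4852  0.1595 -0.5282  2.0666  0.0992  0.942  -1.4664] [ 0.4385 -0.0321  0.2188] lift 0.0026614605877255657 -0.2547773857689879 0.218845037561729 turn [ 0.0002 -0.0027 -0.0002] F [-2.5147  0.4602 -3.0755] 0.027108223177426508
```

>>> arm_command:
  motion:
    - [[-1,5.5,-7.5],[0,0,0],1]
    - [[-1,4,-8],[0,0,0],1]
    - [[0,0,0],[0,0,0],1]

```text
t: 19.77
tcp_pos: [0.4366, -0.0228, 0.2024]
tool_rot: [-3.125, -0.315, 0.005]
force: [-3.1, 0.1, -2.9]
grip_width: 0.0271
```

```bash
python3 st2.py;python3 snap.py 18 scene
```

```text
19.7667 [ 0.4654  0.1801 -0.5332  2.0888  0.1154  0.9038 -1.5023] [ 0.4366 -0.0228  0.2024] lift -0.0068156069731363815 -0.254884308819658 0.20244524328061672 turn [-0.0004 -0.0033 -0.0008] F [-3.0804  0.1376 -2.851 ] 0.027138313469323
```

View pics/s18c.png

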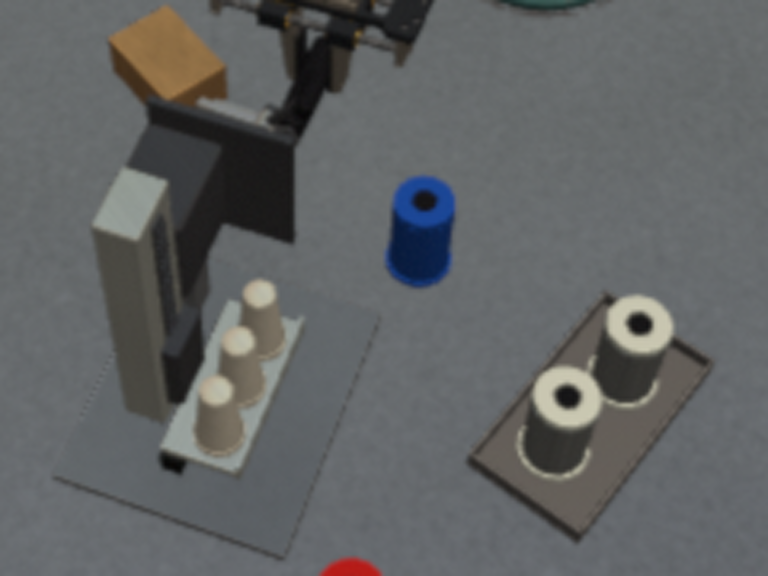

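About 19 mm at the grip remain. I'll step down and watch for Fz to turn positive, which marks the platform resting.

>>> arm_command:
  motion:
    - [[-0.5,2.5,-7],[0,0,0],1]
    - [[0,0.5,-6],[0,0,0],1]
    - [[0,0,-3],[0,0,0],1]
    - [[0,0,0],[0,0,0],1]

```text
t: 20.15
tcp_pos: [0.4358, -0.0195, 0.1875]
tool_rot: [-3.124, -0.314, 0.006]
force: [-4.8, 3.2, -3.1]
grip_width: 0.0269
```

>>> arm_command:
  motion:
    - [[0,0,-3],[0,0,0],1]
    - [[0,0,0],[0,0,0],1]

```text
t: 20.32
tcp_pos: [0.4358, -0.0194, 0.1846]
tool_rot: [-3.124, -0.314, 0.006]
force: [-4.5, 3.0, -2.8]
grip_width: 0.0271
```

>>> arm_command:
  motion:
    - [[0,0,-2],[0,0,0],1]
    - [[0,0,0],[0,0,0],1]

```text
t: 20.48
tcp_pos: [0.4358, -0.0193, 0.1827]
tool_rot: [-3.124, -0.314, 0.006]
force: [-4.7, 3.9, -3.8]
grip_width: 0.0269
```

>>> arm_command:
  motion:
    - [[0,0,-2],[0,0,0],1]
    - [[0,0,0],[0,0,0],1]

```text
t: 20.65
tcp_pos: [0.4358, -0.0193, 0.1809]
tool_rot: [-3.124, -0.314, 0.006]
force: [-6.6, 3.0, -1.1]
grip_width: 0.0265
```

>>> arm_command:
  motion:
    - [[0,0,-2],[0,0,0],1]
    - [[0,0,0],[0,0,0],1]

```text
t: 20.82
tcp_pos: [0.4359, -0.0193, 0.1798]
tool_rot: [-3.125, -0.314, 0.006]
force: [-10.7, 4.0, 8.7]
grip_width: 0.027
```

>>> arm_command:
  motion:
    - [[0,0,-2],[0,0,0],1]
    - [[0,0,0],[0,0,0],1]

```text
t: 20.98
tcp_pos: [0.4359, -0.0192, 0.1787]
tool_rot: [-3.125, -0.314, 0.006]
force: [-13.7, 2.4, 18.5]
grip_width: 0.0274
```

Bottomed out: Fz rose from -3 to +18.5 N. I'll relax 2 mm, check the picture, then release.

>>> arm_command:
  motion:
    - [[0,0,2],[0,0,0],1]
    - [[0,0,0],[0,0,0],1]

```text
t: 21.15
tcp_pos: [0.4359, -0.0193, 0.1801]
tool_rot: [-3.125, -0.314, 0.006]
force: [-9.2, 4.9, 5.9]
grip_width: 0.027
```

```bash
python3 st2.py;python3 snap.py 19 scene,top
python3 - <<'E'
from h import *
xl=np.array([.199,-.98,0]);yl=np.array([.98,.199,0]);O=np.array([.6877,.0212,0])
for h in (0,.01,.02):
  for y in (.07,-.09):
    u=proj("scene",O-.055*xl+y*yl+np.array([0,0,.035+h]));print(h,y,((u[0]+.34-230)*3.2,(u[1]+.34-140)*3.2))
E
```

```text
21.15 [ 0.4485  0.2139 -0.5303  2.1128  0.142   0.8522 -1.5364] [ 0.4359 -0.0193  0.1801] lift -0.01042982300023659 -0.25486633590097285 0.18012872579875294 turn [-0.0006 -0.0036 -0.0001] F [-9.179   4.8754  5.8702] 0.026998528863810916
0 0.07 (np.float64(237.70038755898332), np.float64(486.13149168212095))
0 -0.09 (np.float64(302.6965189040582), np.float64(335.2416847930767))
0.01 0.07 (np.float64(237.33407138601598), np.float64(481.18372323103034))
0.01 -0.09 (np.float64(302.7045297237537), np.float64(329.7548295953352))
0.02 0.07 (np.float64(236.96350587000472), np.float64(476.1785596469887))
0.02 -0.09 (np.float64(302.712628154067), np.float64(324.2079672082303))
```

View pics/s19c.png

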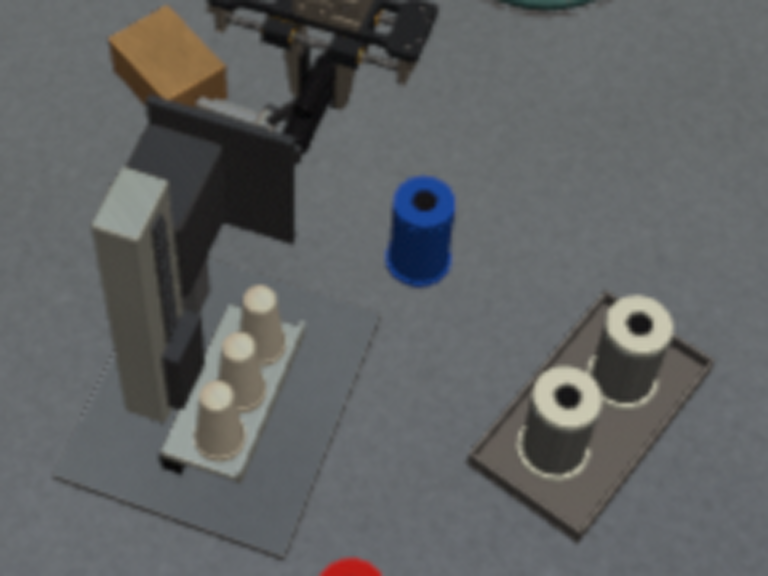

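Run:
```python
from h import *
xl=np.array([.199,-.98,0]);yl=np.array([.98,.199,0]);O=np.array([.6877,.0212,0])
for h in (0,.16):
    u=proj("scene",O-.055*xl+.07*yl+np.array([0,0,.035+h]));print(h,((u[0]+.34-230)*3.2,(u[1]+.34-140)*3.2))
for n in ("0","19"):
    a=cv2.imread(f"pics/scene{n}.png")[225:300,270:330];cv2.imwrite(f"pics/z{n}.png",cv2.resize(a,None,fx=8,fy=8,interpolation=cv2.INTER_CUBIC))
```

```text
0 (np.float64(237.70038755898332), np.float64(486.13149168212095))
0.16 (np.float64(231.2843418898021), np.float64(399.47108549373064))
```

View pics/z19.png

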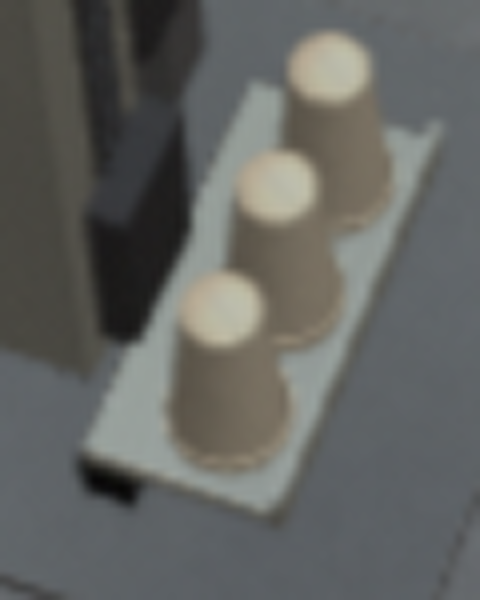

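View pics/z0.png

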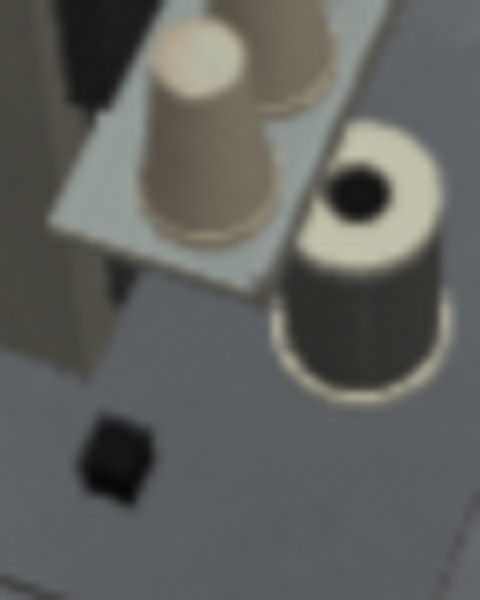

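The front corner moved 27.5 px, against 27.1 predicted for 0.160 m, and the platform sits on the black bumper (110,485). Now I'll release and retreat upward.

>>> arm_command:
  motion:
    - [[0,0,0],[0,0,0],0.2]
    - [[0,0,0],[0,0,0],-0.2]
    - [[0,0,0],[0,0,0],-0.6]
    - [[0,0,0],[0,0,0],-0.8]
    - [[0,0,0],[0,0,0],-0.8]

```text
t: 21.67
tcp_pos: [0.4374, -0.0206, 0.1796]
tool_rot: [3.126, 0.313, -0.001]
force: [0.6, -0.6, 0.2]
grip_width: 0.0586
```

>>> arm_command:
  motion:
    - [[0,0,0],[0,0,0],-0.8]
    - [[0,0,0],[0,0,0],-0.8]

```text
t: 21.83
tcp_pos: [0.4369, -0.0204, 0.1793]
tool_rot: [-3.126, -0.314, 0.002]
force: [0.1, -0.1, 0.6]
grip_width: 0.0717
```

```bash
python3 st2.py
```

```text
21.8333 [ 0.4487  0.2157 -0.5288  2.1128  0.1444  0.8482 -1.5366] [ 0.4369 -0.0204  0.1793] lift -0.009137106053372156 -0.25402476926064727 0.1793086319159221 turn [ 0.0001 -0.0013  0.0002] F [ 0.0828 -0.0519  0.5594] 0.07167971526426598
```

>>> arm_command:
  motion:
    - [[0,0,15],[0,0,0],-0.8]
    - [[0,0,25],[0,0,0],-0.8]
    - [[0,0,36],[0,0,0],-0.8]
    - [[0,0,36],[0,0,0],-0.8]
    - [[0,0,36],[0,0,0],-0.8]

```text
t: 22.25
tcp_pos: [0.4363, -0.0202, 0.3288]
tool_rot: [-3.126, -0.315, 0.003]
force: [0.4, -0.4, 0.7]
grip_width: 0.0828
```

>>> arm_command:
  motion:
    - [[-5,-35,10],[0,0,0],-0.8]
    - [[-5,-38,0],[0,0,0],-0.8]
    - [[-5,-38,0],[0,0,0],-0.8]
    - [[-5,-38,0],[0,0,0],-0.8]
    - [[-5,-38,0],[0,0,0],-0.8]

```text
t: 22.67
tcp_pos: [0.4111, -0.2091, 0.3376]
tool_rot: [3.125, 0.314, -0.002]
force: [0.5, 0.1, 0.5]
grip_width: 0.0826
```

>>> arm_command:
  motion:
    - [[0,-20,0],[0,0,0],-0.8]
    - [[0,0,0],[0,0,0],-0.8]
    - [[0,0,0],[0,0,0],-0.8]

```text
t: 22.92
tcp_pos: [0.4115, -0.2278, 0.3369]
tool_rot: [-3.125, -0.311, 0.003]
force: [0.2, 1.5, 0.6]
grip_width: 0.083
```

```bash
python3 st2.py;python3 snap.py 20 scene,top
```

```text
22.9167 [ 0.738   0.0732 -0.3185  1.8611  0.0246  1.2133 -0.9611] [ 0.4115 -0.2278  0.3369] lift 0.18905781535352192 -0.3202775524560127 0.3368943358895733 turn [-0.0008 -0.0022  0.0022] F [0.1689 1.4963 0.6494] 0.08300588837325554
```

View pics/s20c.png

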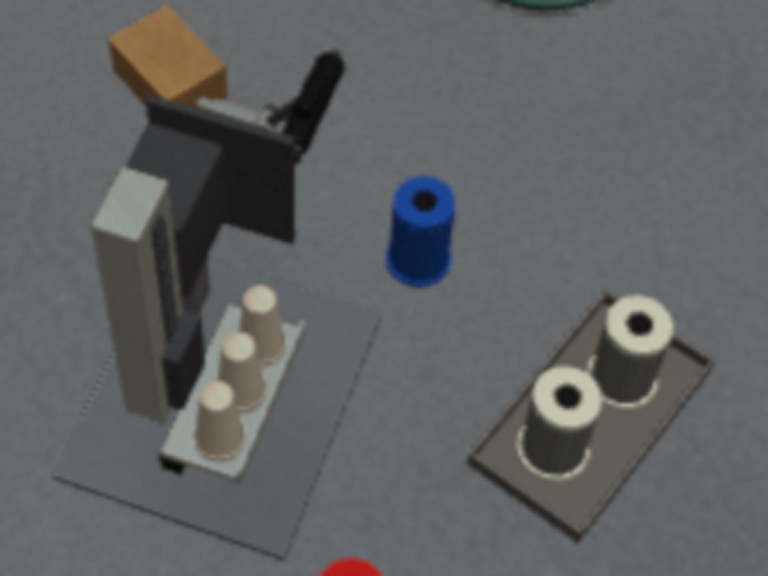

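View pics/top20.png

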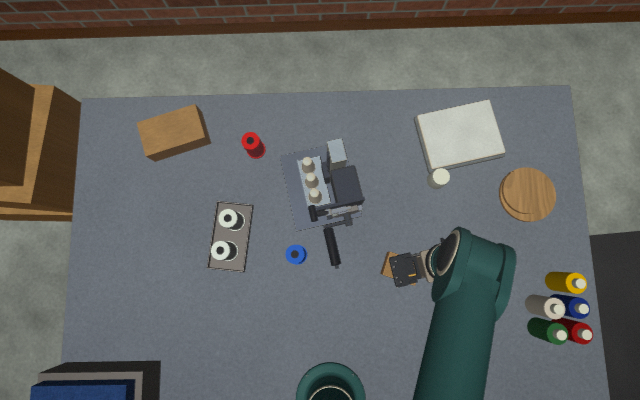

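Final pictures: the platform is down on its bumper, the knob is over, and the pawl is raised at (225,105). Both spools are upright in the tray and the jar (440,178) and carton are where they were. The arm is clear, so I'll hand in.

```bash
python3 -c "
from bench import *
print(close_job())"
```

```text
the job is handed in; nothing more can be done
None
```

The job is done and handed in at about 23 s of the 72 s allowed; `close_job()` gave no verdict.

- **Spool:** I took it from under the platform with a 45° tilted grasp and stood it in the empty half of the tray. It measured about 2 mm from the bay centre and upright. The spare spool's image position did not change.
- **Lever and pawl:** I pushed the lever to its release stop, felt at about 11 N. I then wound the crank up about 0.3 rad, and the pawl was seen standing clear.
- **Lowering:** I kept hold of the grip the whole way down, at about 0.045 m/s of platform travel. It stopped when the vertical force at the grip turned from -3 to +18 N. The platform's front corner had moved 27.5 px, against 27.1 px predicted for 0.160 m, and it did not move after I let go.
- **Last checks:** The final pictures show the platform on its bumper, the lever over and the pawl up. Both spools are upright, the jar and carton are in place, and the arm is clear. I checked the pawl's clearance, the lever angle and the platform height from pictures and forces only; there was no joint readout.
- **What went wrong on the way:**
  - When setting the spool down I misread the sign of the closure scale, so the gripper stayed shut on it for about 1 s before opening.
  - My crank circle was 2–3 mm off at first, with up to about 12 N of side force, so I corrected it on the way down.

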